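# Check and load the bowl polisher

### The job

Get the bowl polisher ready to run. First prove its two clamp screws, the blue-handled one and then the red: swing the sprung test arm clockwise until it stands over the green band on its dial, hold it there for about two seconds and let it spring back; the screw itself must not turn. Then move the bar of polishing compound from the bowl to the aluminium tray, laid lengthwise, lay every steel connector in the bowl (leave the brass one), keeping the bowl's knob at its red mark, and last of all turn the loaded bowl by hand exactly one full turn clockwise, ending with the knob back over the mark and nothing else on the bench disturbed.

Things in the scene. Friction and masses are not known exactly. Their poses are not given: they have to be found in the camera images.
- bowl_center (a point): centre of the bowl's inner floor, on its vertical turning axis, 40 mm above the table. Grey round bowl, inner diameter 168 mm, outer 178 mm, rim 32 mm above the inner floor
- bowl (a joint): turn of the bowl on its stand, rad, 0 at the start, growing clockwise seen from above; free to turn any number of turns, stays where left (friction 0.12 N m)
- knob (a point): black upright round knob on a lug of the bowl's rim, diameter 18 mm, 104 mm from the bowl's axis, 70 to 115 mm above the table; the point is on its axis 98 mm above the table. It starts over the red mark on the base
- clamp_blue: clamp post with the blue-handled test arm, on one ear of the polisher's base, 165 mm from the bowl's axis (which of the two ears varies). Origin on the screw's vertical axis, 12 mm above the table. A white dial (100 mm diameter, top 34 mm above the table) turns with the screw
- screw_blue (a joint): turn of the blue clamp screw, rad, 0 at the start, growing clockwise seen from above; it sits tight and slips only above 0.85 N m (about 1.05 rad of lever_blue). It must not turn
- lever_blue (a joint): spring deflection of the blue test arm relative to its screw and dial, rad, 0 at rest, growing clockwise seen from above; spring 0.8 N m per rad, springs back when let go. The green band on the dial runs from about 0.42 to 0.78 rad
- lever_blue_tip (a point): free end of the blue test arm: a level bar 10 mm wide, 12 mm high (46 to 58 mm above the table) reaching 112 mm from the screw axis, outer half blue; point in mid-height on its end face. Beyond the 50 mm radius of the dial there is only the table or the 12 mm base plate under it
- clamp_red: clamp post with the red-handled test arm, on one ear of the polisher's base, 165 mm from the bowl's axis (which of the two ears varies). Origin on the screw's vertical axis, 12 mm above the table. A white dial (100 mm diameter, top 34 mm above the table) turns with the screw
- screw_red (a joint): turn of the red clamp screw, rad, 0 at the start, growing clockwise seen from above; it sits tight and slips only above 0.85 N m (about 1.05 rad of lever_red). It must not turn
- lever_red (a joint): spring deflection of the red test arm relative to its screw and dial, rad, 0 at rest, growing clockwise seen from above; spring 0.8 N m per rad, springs back when let go. The green band on the dial runs from about 0.42 to 0.78 rad
- lever_red_tip (a point): free end of the red test arm: a level bar 10 mm wide, 12 mm high (46 to 58 mm above the table) reaching 112 mm from the screw axis, outer half red; point in mid-height on its end face. Beyond the 50 mm radius of the dial there is only the table or the 12 mm base plate under it
- conn1: steel tube connector: tube 24 mm diameter, 66 mm long, with a square flange 32 x 32 x 7 mm at each end; origin at its centre (16 mm above what it lies on), x along the tube. Two to four of the four are present; they start lying on a fixed black rubber mat, 3 mm thick
- conn2: steel tube connector: tube 24 mm diameter, 66 mm long, with a square flange 32 x 32 x 7 mm at each end; origin at its centre (16 mm above what it lies on), x along the tube. Two to four of the four are present; they start lying on a fixed black rubber mat, 3 mm thick
- conn3: steel tube connector: tube 24 mm diameter, 66 mm long, with a square flange 32 x 32 x 7 mm at each end; origin at its centre (16 mm above what it lies on), x along the tube. Two to four of the four are present; they start lying on a fixed black rubber mat, 3 mm thick
- conn4: steel tube connector: tube 24 mm diameter, 66 mm long, with a square flange 32 x 32 x 7 mm at each end; origin at its centre (16 mm above what it lies on), x along the tube. Two to four of the four are present; they start lying on a fixed black rubber mat, 3 mm thick
- brass_conn: brass tube connector of the same shape, on the mat, not part of this batch: leave it alone
- bar: reddish-brown bar of polishing compound half wrapped in paper, 110 x 32 x 28 mm, origin at its centre, x along its length, z up; starts lying in the bowl
- tray: open aluminium tray, 90 (x) x 160 (y) x 24 mm high, wall and floor 4 mm; origin at the centre of its underside on the table
- tin: paper-labelled tin, 70 mm diameter, 90 mm high, bystander
- jar: jar, 56 mm diameter, 70 mm high, bystander
- spanner: spanner lying on the table, bystander
- brush: brush lying on the table, bystander
- buff: spare grey buffing wheel, 120 mm diameter, 30 mm high, lying flat, bystander
- block: wooden block 120 x 70 x 50 mm, bystander
Things that resemble listed ones, but are neither listed nor needed, are in the scene too. Leave any pink or purple look-alike of the conn1 alone.

How it is judged (in metres and radians):
On the way, in this order (a step that is already met when the one before it is completed fails the run):
1. the blue test arm is held in the green band (0.38 to 0.85 rad) for 0.8 s while its screw stays still (value of joint lever_blue between 0.38 and 0.85 rad and value of joint screw_blue below 0.12 rad), for 0.8 s.
2. then the red test arm likewise (value of joint lever_red between 0.38 and 0.85 rad and value of joint screw_red below 0.12 rad), for 0.8 s.
3. the compound bar is in the tray and every steel connector is in the bowl, both arms let go, the bowl still unturned (within 0.35 rad) (horizontal distance between each of conn1, conn2, conn3, conn4 and bowl_center below 0.075 m and z of each of conn1, conn2, conn3, conn4 in the frame of bowl_center below 0.055 m and x of bar in the frame of tray between -0.035 and 0.035 m and y of bar in the frame of tray between -0.05 and 0.05 m and z of bar in the frame of tray below 0.035 m and value of joint each of lever_blue, lever_red below 0.12 rad and value of joint bowl between -0.35 and 0.35 rad), for 0.3 s.
4. the loaded bowl has been turned one full turn clockwise (horizontal distance between each of conn1, conn2, conn3, conn4 and bowl_center below 0.075 m and z of each of conn1, conn2, conn3, conn4 in the frame of bowl_center below 0.055 m and value of joint bowl between 5.98 and 6.58 rad), for 0.2 s.
At the end, for the whole second after the job is handed in: every steel connector lies in the bowl (centre within 75 mm of its axis, under 55 mm above its floor), the bar lies lengthwise in the tray (within 0.6 rad), the bowl rests one turn clockwise from its start (within 0.3 rad), arms sprung back and screws unturned (under 0.12 rad), all at rest (all of step 4 and x of bar in the frame of tray between -0.035 and 0.035 m and y of bar in the frame of tray between -0.05 and 0.05 m and z of bar in the frame of tray below 0.035 m and value of joint each of lever_blue, lever_red, screw_blue, screw_red below 0.12 rad and velocity of joint bowl between -0.05 and 0.05 rad/s and linear speed of each of conn1, conn2, conn3, conn4, bar below 0.03 m/s and angle between the x axis of bar and the y axis of tray, either way round below 0.6 rad); the robot touches nothing.
It fails at once if a clamp screw is turned (value of joint any of screw_blue, screw_red above 0.15 rad or value of joint any of screw_blue, screw_red below -0.15 rad).
It fails at once if the bowl is turned much more than one turn (value of joint bowl above 7.2 rad).
It fails at once if a bystander is moved by more than 40 mm (distance of any of tin, jar, spanner, brush, buff, block, brass_conn from where it was at the start of the episode above 0.04 m).
Of conn1, conn2, conn3, conn4 only 2 to 4 are there at a start; the rules pass over those that are not, and their reading is None.
At some moment in a run one of conn1, conn2, conn3, conn4, bar may be knocked a few centimetres aside while the robot is not near it.
Once in a run the grip may slacken for a moment while it holds something.
It also fails if it takes over 210 s, if anything falls off the work surface, if the arm or the gripper's body presses on something with over 40 N, if the wrist force passes 120 N, or if a joint passes its speed limit or range.

### The arm

A 7-joint arm with a two-finger parallel gripper is mounted at the origin on the work surface. World frame = base frame: x ahead of the robot, y to its left, z up, the work surface at z = 0. Lengths are in mm, angles in rad, forces in N, time in s.
With the tool pointing down it reaches from about 400 to 875 mm from the base axis. Payload 4.4 kg.
Tool frame: the origin (TCP) lies midway between the tips of the shut fingers; the grasp point (between the pads) lies 19 mm behind it; z points along the fingers, y is the direction in which the jaws open and shut (so a half turn about z gives the same grasp; the last joint's range is limited). The gripper opens to 85 mm and grips with 20 to 120 N. Pads are 22 mm wide; open, the fingers measure 114 mm over their backs; the gripper's body (76 mm by 85 mm) begins 54 mm behind the grasp point. The pads swing forward as they close: fully open they stand 13 mm farther back than shut.
Start: joints at [-1.23, 0.628, 0.038, 1.517, -0.027, 0.996, -0.02], TCP at [257.165, 596.979, 231.313] pointing down, gripper open.
Joint ranges: [-3.06, 3.06], [-0.37, 2.12], [-1.25, 1.32], [0.18, 2.47], [-1.1, 4.24], [0.23, 1.98], [-2.94, 2.94]. Speed limits (rad/s): [2.57, 2.57, 3.14, 3.14, 3.14, 3.14, 3.14].

### API

Orientations are given as [roll, pitch, yaw] about the fixed x, y, z axes, in that order (R = Rz(yaw) Ry(pitch) Rx(roll)).
In Python, from cell import * gives the robot as it stands. The module is installed in compiled form; this text tells all that it offers.
- The arm moves only by the tool move_arm, never from a script. Its argument "series" is a list of rows, each a list of 2 entries, a list of its own where there are three numbers: the shift along the tool's x, y, z in m, then the turn about the tool's z in rad. In form: [[[x, y, z], yaw], ...]. A call has 1 to 5 rows; each row is the pose to reach, as a shift and turn from the pose measured when the call began, along the tool's axes at that moment; what a row does not reach only later rows make up. A row lasts 1/8 s, in which the tool goes at most 62.5 mm and 10.7 degrees, less where a joint would pass 70% of its speed; a pose out of reach is approached as far as the arm can. A call with a gripper value outside its range is refused whole. "claw" is the opening, from 0 (shut) to 1 (fully open), set as the call begins (left out, the last holds). The fingers move at their own pace and stop on an object; the grip force is fixed at half the most. Time passes only in rows, so rows that repeat a pose let the fingers close. It gives the time, the measured TCP pose, the force and the opening at its end, in the units of the state.
- read_state(): the state, without advancing time (a new reading comes with each control period).
- get_image(name): name is "scene" or "top"; returns the picture (420x560x3 uint8, blue, green, red); there is no depth.
- camera_model(name): a dict with "fov_y" (degrees; the focal length in pixels is half the picture's height over the tangent of half this angle, whatever the lens; pixels are square), "cx", "cy" (the principal point, pixels), "pose" (4x4, takes a point from camera to world coordinates). Camera axes: x right, y down, z forward; pixel columns grow to the right and rows downward; lengths in mm; the calibration is good to about 2 mm. A picture is of the moment at which its call begins. camera_model takes no time and is no camera call.
- finish_job(): hands the job in, once; it reports no verdict.
The state is a dict: "clock": time; "qpos": joint angles; "qd": joint speeds; "tau": joint torques, N m; "eef_pos": TCP position; "tool_rot": TCP orientation; "force": force on the tool from outside, world axes, zero at the start; "torque": the same for the moment, N m; "width": finger opening in mm.
Only numpy, scipy, OpenCV 4.12 (cv2) and the standard library are available. Lean on these libraries where they do the work, as an engineer would, in place of code of your own. Each camera call takes 0.05 s, during which the arm holds its last target. There are 200 camera calls.

## Working session

There is one attempt and no reset: what is moved stays moved. The work goes in short steps, Python scripts to look and compute and a tool call to move; the robot and the scene stay as the last step left them, time stands still between calls to the robot, and variables do not carry over. Pictures are saved under pics/ and viewed, about 12 in all and at most 16, crops included, and the job is handed in when it is done.

Besides the shell and the picture viewer there is one more tool, called as name(argument=value, ...), one argument or row to a line, values as JSON. move_arm: Moves the arm, as the interface text tells. Its arguments: {"type":"object","properties":{"series":{"type":"array"},"claw":{"type":"number"}},"required":["series"]}

```bash
mkdir -p pics
cat > h.py <<'E'
from cell import *
import numpy as np, cv2
from scipy.spatial.transform import Rotation as R
def snap(n,f,crop=None,s=1):
    im=get_image(n); cv2.imwrite('pics/raw_'+f+'.png',im)
    v=im if crop is None else im[crop[1]:crop[3],crop[0]:crop[2]]
    cv2.imwrite('pics/'+f+'.png',cv2.resize(v,None,fx=s,fy=s,interpolation=cv2.INTER_CUBIC)); return im
def ray(n,u,v):
    c=camera_model(n); f=210/np.tan(np.radians(c['fov_y'])/2); P=np.array(c['pose'])
    d=P[:3,:3]@np.array([(u-c['cx'])/f,(v-c['cy'])/f,1]); return P[:3,3],d
def pt(n,u,v,z):
    o,d=ray(n,u,v); return o+d*(z-o[2])/d[2]
def px(n,p):
    c=camera_model(n); f=210/np.tan(np.radians(c['fov_y'])/2); P=np.array(c['pose'])
    q=P[:3,:3].T@(np.array(p)-P[:3,3]); return np.array([c['cx']+f*q[0]/q[2],c['cy']+f*q[1]/q[2]])
def st():
    s=read_state(); print(s['clock'],np.round(s['eef_pos'],1),np.round(s['tool_rot'],3),np.round(s['force'],1),round(s['width'],1))
    return s
def rel(p,yaw=None):
    "shift in tool axes (m) to TCP p (mm world)"
    s=read_state(); M=R.from_euler('xyz',s['tool_rot']).as_matrix()
    d=M.T@(np.array(p)-np.array(s['eef_pos']))/1000
    return np.round(d,4)
E
python3 - <<'E'
from h import *
s=st(); print(s)
for n in('scene','top'):
    c=camera_model(n); print(n,c['fov_y'],c['cx'],c['cy'],np.round(c['pose'],3).tolist())
    snap(n,n+'0',s=1.4)
E
```

```text
0.0 [256.9 596.4 230.4] [-3.14   0.     2.735] [-0.2 -0.1 -0.5] 85.5
{'clock': 0.0, 'qpos': array([-1.22978022,  0.62934351,  0.03842643,  1.51837265, -0.02699726,
        0.9962938 , -0.01999584]), 'qd': array([ 0.00095403,  0.00026153,  0.00040232, -0.00078719, -0.00037868,
       -0.00209323, -0.00023183]), 'tau': array([-2.24851469e-04, -5.63399184e+01,  1.22633860e+00, -1.93445295e+01,
        1.10831286e-02,  1.03092432e-02, -6.91281965e-07]), 'eef_pos': array([256.9148169 , 596.38995777, 230.3890127 ]), 'tool_rot': array([-3.13969296e+00,  1.82217344e-05,  2.73479466e+00]), 'force': array([-0.20657152, -0.06325524, -0.46243632]), 'torque': array([ 0.01979938, -0.04734455, -0.03078084]), 'width': 85.46424803352564}
scene 56.34125701180112 279.5281197976449 211.71262257169232 [[-0.847, 0.433, -0.308, 869.599], [0.531, 0.692, -0.489, 575.684], [0.001, -0.578, -0.816, 912.021], [0.0, 0.0, 0.0, 1.0]]
top 50.890993150644874 284.7324261775145 207.9796930684227 [[-0.012, -0.99, 0.142, 376.299], [-1.0, 0.01, -0.009, 63.703], [0.008, -0.142, -0.99, 1256.26], [0.0, 0.0, 0.0, 1.0]]
```

View pics/scene0.png

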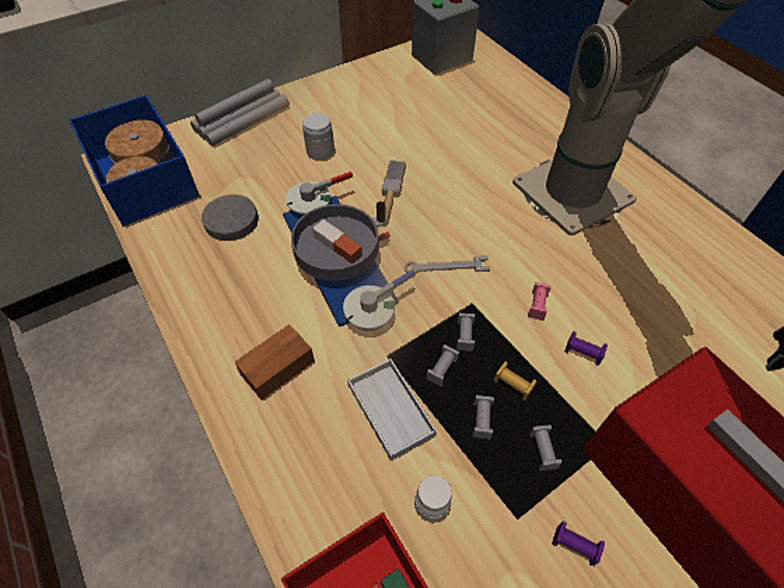

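View pics/top0.png

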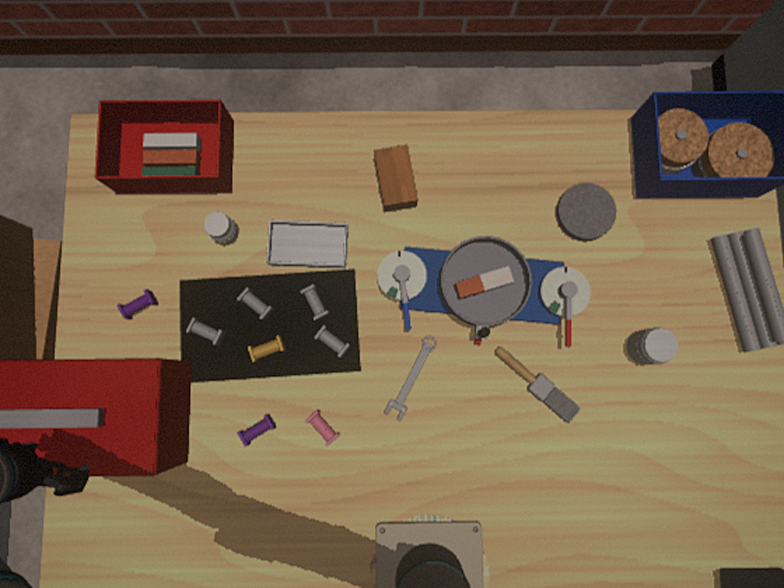

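The pictures show: four steel connectors on the mat; blue clamp at top (402,275), red at (567,290), bowl at (485,282), knob at (483,332) and tray at (308,244) (1.4x pixels). Both levers point toward the robot, so clockwise means +y. Next I measure everything.

```bash
cat > meas.py <<'E'
from h import *
def comps(m,amin):
    m=m.astype(np.uint8)*255
    cs,_=cv2.findContours(m,cv2.RETR_EXTERNAL,cv2.CHAIN_APPROX_NONE)
    return sorted([c for c in cs if cv2.contourArea(c)>amin],key=cv2.contourArea,reverse=True)
def box(c,z,n='top'):
    q=cv2.boxPoints(cv2.minAreaRect(c)); w=np.array([pt(n,*p,z)[:2] for p in q],np.float32)
    (cx,cy),(a,b),_=cv2.minAreaRect(w); e0,e1=w[1]-w[0],w[2]-w[1]
    e=e0 if np.linalg.norm(e0)>np.linalg.norm(e1) else e1
    return np.round([*w.mean(0),max(a,b),min(a,b),np.arctan2(e[1],e[0])%np.pi],2)
def roi(m,x0,y0,x1,y1):
    o=np.zeros_like(m); o[y0:y1,x0:x1]=m[y0:y1,x0:x1]; return o
def conns(im,n='top'):
    hsv=cv2.cvtColor(im,cv2.COLOR_BGR2HSV); H,S,V=cv2.split(hsv)
    return comps(roi((V>70)&(S<90),131,195,255,270),60)
E
python3 - <<'E'
from meas import *
im=cv2.imread('pics/raw_top0.png'); H,S,V=cv2.split(cv2.cvtColor(im,cv2.COLOR_BGR2HSV))
vis=im.copy()
def show(name,c,z):
    print(name,box(c,z),cv2.contourArea(c)); cv2.drawContours(vis,[c],-1,(0,255,0),1)
for c in conns(im): show('conn',c,19)
for c in comps(roi((S<60)&(V>110),185,150,255,195),300)[:2]: show('tray',c,24)
for nm,x in(('blue',(262,170,310,220)),('red',(380,180,425,228))):
    for c in comps(roi((S<50)&(V>120),*x),100)[:1]:
        h=cv2.convexHull(c); e=cv2.fitEllipse(h); print(nm,'dial',e,np.round(pt('top',*e[0],34),1)); cv2.drawContours(vis,[c],-1,(0,255,0),1)
for c in comps(roi((H>100)&(H<125)&(S>130)&(V>60),280,212,300,245),10): show('blever',c,52)
for c in comps(roi(((H<6)|(H>174))&(S>130)&(V>60),395,222,420,255),10): show('rlever',c,52)
for c in comps(roi(((H<15)|(H>170))&(S>110)&(V>50),318,185,372,220),30): show('barbrown',c,68)
for c in comps(roi((S<60)&(V>135),318,180,372,220),30): show('barwhite',c,68)
for c in comps(roi((V<45),330,225,360,250),10)[:3]: show('knob',c,115)
for c in comps(roi(((H<6)|(H>174))&(S>130)&(V>60),330,228,360,255),3): show('mark',c,12)
cv2.imwrite('pics/vis0.png',cv2.resize(vis[140:290,120:430],None,fx=2.5,fy=2.5,interpolation=cv2.INTER_CUBIC))
E
```

```text
conn [455.55 188.51  67.59  32.22   0.91] 181.0
conn [533.84 345.46  68.43  31.83   0.89] 172.5
conn [5.3528e+02 2.2409e+02 6.7890e+01 3.1450e+01 4.6000e-01] 169.0
conn [478.82 443.58  67.55  30.8    1.17] 167.0
conn [390.52 223.95 169.37  11.01   1.56] 106.0
tray [655.72 238.41 164.54  90.62   1.52] 1464.0
blue dial ((286.7283935546875, 196.63462829589844), (34.889591217041016, 36.158443450927734), 173.0919952392578) [584.2  46.3  34. ]
red dial ((403.5496520996094, 208.1112518310547), (34.327796936035156, 36.6350212097168), 155.2628936767578) [ 548.3 -280.9   34. ]
blever [500.83  31.69  46.86  24.75   3.13] 36.5
rlever [ 464.52 -278.45   46.8     5.5     3.09] 34.0
barbrown [554.93 -84.82  50.57  32.59   1.85] 190.5
barwhite [ 572.23 -138.27   60.53   32.94    1.85] 224.0
knob [ 462.88 -102.25   18.53   14.54    2.34] 10.5
mark [ 452.5  -103.96    8.62    8.44    1.56] 6.5
```

View pics/vis0.png

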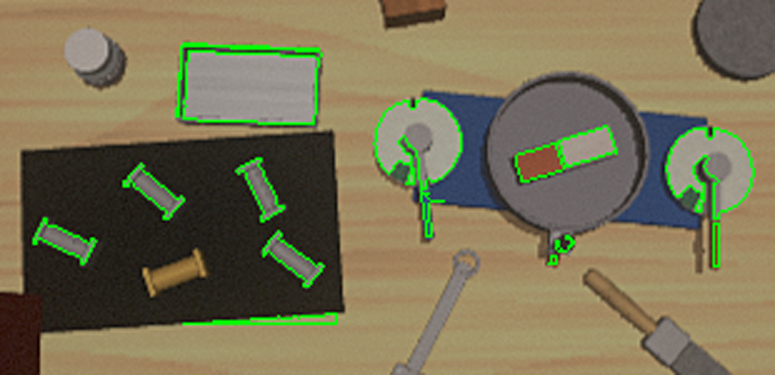

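move_arm(
  series=[
    [[0,0,-0.03],-0.15],
    [[0,0,-0.06],-0.3],
    [[0,0,-0.06],-0.407],
    [[0,0,-0.06],-0.407],
  ],
  claw=0,
)

```text
clock: 0.6
eef_pos: [257.0, 596.2, 290.3]
tool_rot: [-3.14, -0.001, 3.141]
force: [-0.2, -0.5, -0.4]
width: 12.4
```

Run:
```python
from h import *
s=st(); print(s['qpos'])
for p in ((428,237),(418,137),(717,268),(717,166)): print(np.round(pt('top',120+p[0]/2.5,140+p[1]/2.5,56),1))
```

```text
0.6 [257.  596.2 290.3] [-3.140e+00 -1.000e-03  3.141e+00] [-0.2 -0.5 -0.4] 12.4
[-1.16605483  0.57691578 -0.07000187  1.4390043   0.04181407  1.12943124
  0.32700997]
[474.9  35.7  56. ]
[585.6  45.2  56. ]
[ 437.8 -278.1   56. ]
[ 549.8 -283.9   56. ]
```

move_arm(
  series=[
    [[-0.022,-0.055,0],0],
    [[-0.043,-0.11,0],0],
    [[-0.065,-0.165,0],0],
    [[-0.086,-0.22,0],0],
    [[-0.108,-0.275,0],0],
  ],
)

```text
clock: 1.23
eef_pos: [364.8, 319.0, 290.2]
tool_rot: [-3.139, -0.002, 3.138]
force: [1.9, 0.2, 0.1]
width: 0.1
```

move_arm(
  series=[
    [[-0.022,-0.055,0],0],
    [[-0.043,-0.11,0],0],
    [[-0.065,-0.165,0],0],
    [[-0.086,-0.22,0],0],
    [[-0.108,-0.275,0],0],
  ],
)

```text
clock: 1.85
eef_pos: [471.9, 41.8, 290.4]
tool_rot: [-3.139, -0.003, 3.136]
force: [1.3, 1.2, -0.3]
width: -0.1
```

move_arm(
  series=[
    [[-0.02,-0.042,0.02],0],
    [[-0.02,-0.042,0.08],0],
    [[-0.02,-0.042,0.14],0],
    [[-0.02,-0.042,0.18],0],
    [[-0.02,-0.042,0.18],0],
  ],
)

```text
clock: 2.48
eef_pos: [488.4, -1.0, 107.7]
tool_rot: [-3.138, -0.01, 3.134]
force: [-0.3, -0.1, 0.5]
width: 0.2
```

move_arm(
  series=[
    [[0,0,0.03],0],
    [[0,0,0.055],0],
    [[0,0,0.07],0],
    [[0,0,0.07],0],
    [[0,0,0.07],0],
  ],
)

```text
clock: 3.1
eef_pos: [488.5, -1.2, 38.8]
tool_rot: [-3.138, -0.008, 3.134]
force: [-1.0, -0.6, 0.2]
width: 0.1
```

move_arm(
  series=[
    [[0,0.01,0],0],
    [[0,0.022,0],0],
    [[0,0.034,0],0],
    [[0,0.046,0],0],
    [[0,0.055,0],0],
  ],
)

```text
clock: 3.72
eef_pos: [489.9, 54.1, 38.7]
tool_rot: [-3.138, -0.007, 3.134]
force: [2.3, -4.5, -0.1]
width: 0.1
```

Run:
```python
from h import *
st(); a=snap('top','b1'); b=snap('scene','b1s'); 
v=np.hstack([cv2.resize(a[170:260,250:350],(500,450),interpolation=cv2.INTER_CUBIC),cv2.resize(b[140:240,200:300],(300,300)) if 0 else cv2.resize(b[160:250,220:320],(500,450),interpolation=cv2.INTER_CUBIC)])
cv2.imwrite('pics/b1v.png',cv2.resize(v,(800,360)))
```

```text
3.725 [489.9  54.1  38.7] [-3.138 -0.007  3.134] [ 2.3 -4.5 -0.1] 0.1
```

View pics/b1v.png

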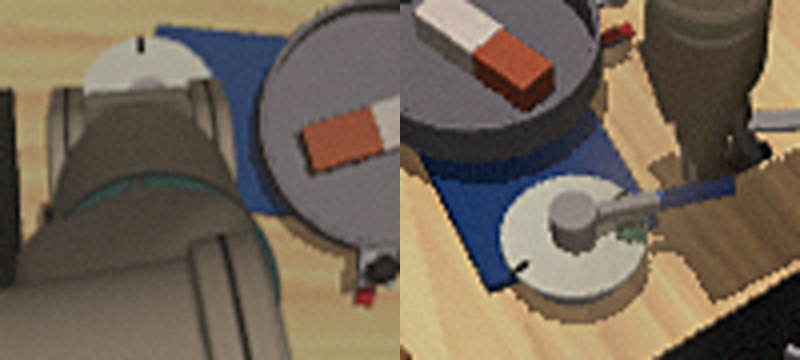

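The blue arm is at the near edge of the green band, with the dial still. I push about 10 mm more and hold.

move_arm(
  series=[
    [[0,0.005,0],0],
    [[0,0.01,0],0],
    [[0,0.01,0],0],
    [[0,0.01,0],0],
    [[0,0.01,0],0],
  ],
)

```text
clock: 4.45
eef_pos: [489.3, 64.1, 38.5]
tool_rot: [-3.138, -0.008, 3.135]
force: [0.6, -4.5, -0.5]
width: -0.1
```

Run:
```python
from h import *
st(); b=snap('scene','b2s',(220,160,320,250),6)
```

```text
4.45 [489.3  64.1  38.5] [-3.138 -0.008  3.135] [ 0.6 -4.5 -0.5] -0.1
```

View pics/b2s.png

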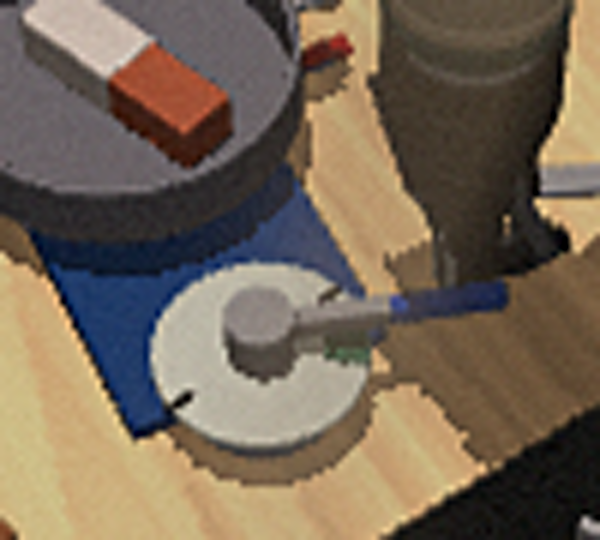

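Run:
```python
from h import *
t=pt('scene',220+508/6,160+293/6,54); m=pt('scene',220+400/6,160+307/6,56); d=pt('scene',220+345/6,160+350/6,34); print(t,m,d)
for q in(t,m,d):
    v=q[:2]-np.array([584.8,46.2]); print(np.arctan2(v[1],-v[0])+0.09)
```

```text
[482.94749464  88.90222478  54.        ] [529.06100091  70.83563352  56.        ] [554.26809246  64.74663003  34.        ]
0.48699497472445286
0.5061661718187794
0.6358799868506988
```

Measured deflection is about 0.50 rad, so I go slightly further, hold for 2 s and then release.

move_arm(
  series=[
    [[0,0.004,0],0],
    [[0,0.007,0],0],
    [[0,0.007,0],0],
    [[0,0.007,0],0],
    [[0,0.007,0],0],
  ],
)

```text
clock: 5.12
eef_pos: [489.2, 70.7, 38.5]
tool_rot: [-3.137, -0.008, 3.134]
force: [-0.0, -4.7, -0.1]
width: -0.0
```

move_arm(
  series=[
    [[0,0,0],0],
    [[0,0,0],0],
    [[0,0,0],0],
    [[0,0,0],0],
    [[0,0,0],0],
  ],
)

```text
clock: 5.75
eef_pos: [489.0, 70.3, 38.4]
tool_rot: [-3.137, -0.009, 3.134]
force: [0.2, -5.5, -0.4]
width: 0.0
```

move_arm(
  series=[
    [[0,0,0],0],
    [[0,0,0],0],
    [[0,0,0],0],
    [[0,0,0],0],
    [[0,0,0],0],
  ],
)

```text
clock: 6.38
eef_pos: [488.8, 70.0, 38.4]
tool_rot: [-3.137, -0.009, 3.133]
force: [1.2, -5.7, -0.3]
width: -0.1
```

move_arm(
  series=[
    [[0,0,0],0],
    [[0,0,0],0],
    [[0,0,0],0],
    [[0,0,0],0],
    [[0,0,0],0],
  ],
)

```text
clock: 7.0
eef_pos: [488.6, 69.6, 38.5]
tool_rot: [-3.136, -0.009, 3.133]
force: [0.7, -4.6, 0.6]
width: 0.1
```

move_arm(
  series=[
    [[0,-0.016,0],0],
    [[0,-0.032,0],0],
    [[0,-0.048,0],0],
    [[0,-0.064,0],0],
    [[0,-0.071,0],0],
  ],
)

```text
clock: 7.62
eef_pos: [488.6, -2.8, 39.0]
tool_rot: [-3.136, -0.008, 3.131]
force: [-0.3, 0.7, -0.7]
width: -0.0
```

move_arm(
  series=[
    [[0,0,-0.05],0],
    [[0,0,-0.11],0],
    [[0,-0.05,-0.13],0],
    [[0,-0.1,-0.13],0],
    [[0,-0.15,-0.13],0],
  ],
)

```text
clock: 8.25
eef_pos: [488.7, -153.2, 170.5]
tool_rot: [-3.136, -0.006, 3.133]
force: [0.9, -0.4, -0.0]
width: -0.1
```

move_arm(
  series=[
    [[0.007,-0.05,0],0],
    [[0.015,-0.1,0],0],
    [[0.025,-0.14,0],0],
    [[0.031,-0.155,0],0],
    [[0.031,-0.155,0],0],
  ],
)

```text
clock: 8.88
eef_pos: [455.9, -308.0, 171.4]
tool_rot: [-3.137, -0.006, 3.131]
force: [0.8, 1.2, -0.4]
width: 0.1
```

move_arm(
  series=[
    [[0,-0.006,0.05],0],
    [[0,-0.006,0.1],0],
    [[0,-0.006,0.125],0],
    [[0,-0.006,0.132],0],
    [[0,-0.006,0.132],0],
  ],
)

```text
clock: 9.5
eef_pos: [456.0, -313.3, 39.7]
tool_rot: [-3.138, -0.006, 3.133]
force: [0.2, 0.3, -1.1]
width: 0.1
```

move_arm(
  series=[
    [[0,0.012,0],0],
    [[0,0.024,0],0],
    [[0,0.036,0],0],
    [[0,0.048,0],0],
    [[0,0.06,0],0],
  ],
)

```text
clock: 10.12
eef_pos: [456.9, -253.7, 39.8]
tool_rot: [-3.136, -0.004, 3.133]
force: [0.5, -4.3, -0.5]
width: -0.0
```

Run:
```python
from h import *
st(); b=snap('scene','r1s',(190,100,290,190),6)
```

```text
10.125 [ 456.9 -253.7   39.8] [-3.136 -0.004  3.133] [ 0.5 -4.3 -0.5] -0.0
```

View pics/r1s.png

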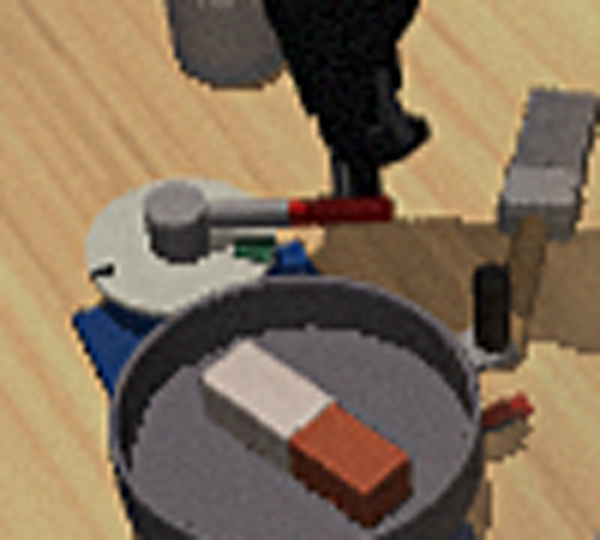

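Run:
```python
from h import *
for a,b,z in((392,206,54),(290,210,56),(262,247,34)):
    q=pt('scene',190+a/6,100+b/6,z); v=q[:2]-np.array([549,-282]); print(q,np.hypot(*v),np.arctan2(v[1],-v[0])-0.04)
```

```text
[ 452.31937827 -229.54968872   54.        ] 109.99171682984601 0.45707540648360995
[ 499.54213625 -253.0973422    56.        ] 57.283888789740956 0.4888621300379547
[ 515.71599033 -257.90132823   34.        ] 41.092228964430895 0.5866730846063372
```

move_arm(
  series=[
    [[0,0.004,0],0],
    [[0,0.009,0],0],
    [[0,0.009,0],0],
    [[0,0.009,0],0],
    [[0,0.009,0],0],
  ],
)

```text
clock: 10.8
eef_pos: [456.4, -242.8, 39.5]
tool_rot: [-3.138, -0.006, 3.134]
force: [-0.7, -3.5, 0.7]
width: -0.4
```

move_arm(
  series=[
    [[0,0,0],0],
    [[0,0,0],0],
    [[0,0,0],0],
    [[0,0,0],0],
    [[0,0,0],0],
  ],
)

```text
clock: 11.42
eef_pos: [456.4, -242.8, 39.5]
tool_rot: [-3.138, -0.006, 3.134]
force: [-0.4, -4.7, 0.2]
width: 0.1
```

move_arm(
  series=[
    [[0,0,0],0],
    [[0,0,0],0],
    [[0,0,0],0],
    [[0,0,0],0],
    [[0,0,0],0],
  ],
)

```text
clock: 12.05
eef_pos: [456.4, -242.8, 39.5]
tool_rot: [-3.138, -0.006, 3.134]
force: [-0.7, -5.6, -0.1]
width: -0.4
```

move_arm(
  series=[
    [[0,0,0],0],
    [[0,0,0],0],
    [[0,0,0],0],
    [[0,0,0],0],
    [[0,0,0],0],
  ],
)

```text
clock: 12.68
eef_pos: [456.4, -242.8, 39.5]
tool_rot: [-3.138, -0.006, 3.134]
force: [0.2, -4.0, 1.1]
width: -0.1
```

move_arm(
  series=[
    [[0,-0.016,0],0],
    [[0,-0.032,0],0],
    [[0,-0.048,0],0],
    [[0,-0.06,0],0],
    [[0,-0.068,0],0],
  ],
)

```text
clock: 13.3
eef_pos: [456.3, -311.5, 39.8]
tool_rot: [-3.138, -0.005, 3.134]
force: [0.1, 0.3, -0.5]
width: 0.0
```

move_arm(
  series=[
    [[0,0,-0.05],0],
    [[0,0,-0.11],0],
    [[-0.02,0.04,-0.15],0],
    [[-0.05,0.09,-0.16],0],
    [[-0.08,0.14,-0.16],0],
  ],
)

```text
clock: 13.92
eef_pos: [540.1, -170.2, 200.6]
tool_rot: [-3.138, -0.002, 3.133]
force: [0.6, 0.3, -1.0]
width: -0.2
```

Run:
```python
from h import *
s=st(); print(s['qpos']); print(rel([564.3,-113.4,160]))
```

```text
13.925 [ 540.1 -170.2  200.6] [-3.138e+00 -2.000e-03  3.133e+00] [ 0.6  0.3 -1. ] -0.2
[ 0.20577924  0.5455185   0.0719414   1.79065208 -0.04585305  0.80780731
  1.86162638]
[-0.0238  0.0572  0.0404]
```

move_arm(
  series=[
    [[-0.024,0.057,0],0.17],
    [[-0.024,0.057,0],0.34],
    [[-0.024,0.057,0],0.51],
    [[-0.024,0.057,0],0.68],
    [[-0.024,0.057,0],0.85],
  ],
  claw=0.65,
)

```text
clock: 14.55
eef_pos: [564.6, -112.7, 200.3]
tool_rot: [-3.138, 0.001, 2.279]
force: [0.4, -0.3, 0.3]
width: 55.6
```

move_arm(
  series=[
    [[0,0,0.02],0.17],
    [[0,0,0.04],0.34],
    [[0,0,0.05],0.433],
    [[0,0,0.05],0.433],
  ],
)

```text
clock: 15.05
eef_pos: [564.0, -112.0, 149.5]
tool_rot: [-3.137, 0.001, 1.848]
force: [0.1, 0.8, 0.6]
width: 55.6
```

Run:
```python
from meas import *
s=st(); print(s['qpos'],rel([564.3,-113.4,160]))
for n in('raw_scene0','now'):
    im=cv2.imread('pics/%s.png'%n) if n!='now' else snap('scene','g1',(190,100,310,190),6)
    H,S,V=cv2.split(cv2.cvtColor(im,cv2.COLOR_BGR2HSV))
    for c in comps(roi(((H<15)|(H>170))&(S>130)&(V>50),205,140,275,200),15): print(n,box(c,60,'scene'),cv2.contourArea(c))
```

```text
15.05 [ 564.  -112.   149.5] [-3.137e+00  1.000e-03  1.848e+00] [0.1 0.8 0.6] 55.6
[-0.11213506  0.66074733  0.40794312  1.81664555 -0.36342108  0.74218277
  0.76806344] [-0.0014 -0.0001 -0.0105]
raw_scene0 [558.77 -86.18  79.59  44.75   1.82] 219.5
now [559.75 -85.57  79.34  45.32   1.88] 226.0
```

View pics/g1.png

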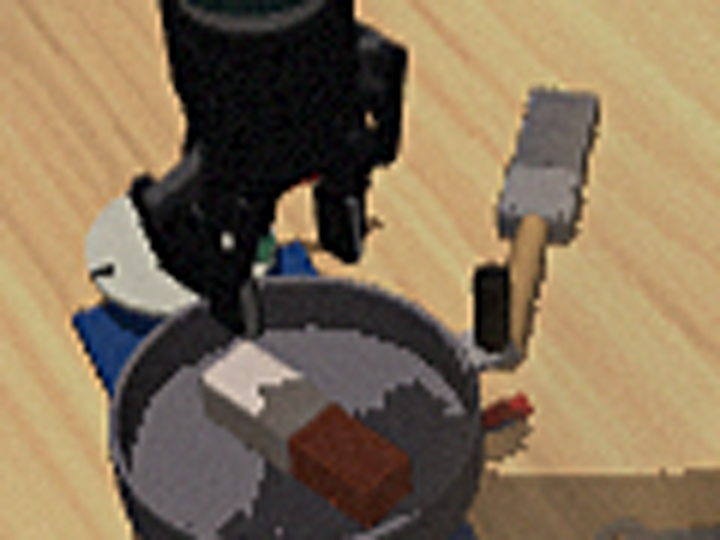

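move_arm(
  series=[
    [[0,0,0.05],0],
    [[0,0,0.085],0],
    [[0,0,0.103],0],
    [[0,0,0.103],0],
    [[0,0,0.103],0],
  ],
)

```text
clock: 15.72
eef_pos: [565.4, -113.0, 48.5]
tool_rot: [-3.141, 0.003, 1.849]
force: [-1.2, 0.2, -0.5]
width: 55.7
```

move_arm(
  series=[
    [[0,0,0],0],
    [[0,0,0],0],
    [[0,0,0],0],
    [[0,0,0],0],
    [[0,0,0],0],
  ],
  claw=0.1,
)

```text
clock: 16.35
eef_pos: [566.2, -113.3, 50.1]
tool_rot: [3.141, 0.004, 1.849]
force: [-1.0, 0.8, 7.2]
width: 30.5
```

move_arm(
  series=[
    [[0,0,-0.02],0],
    [[0,0,-0.05],0],
    [[0,0,-0.09],0],
    [[0,0,-0.12],0],
    [[0,0,-0.12],0],
  ],
)

```text
clock: 16.98
eef_pos: [567.6, -113.3, 172.7]
tool_rot: [3.135, 0.006, 1.849]
force: [0.6, -0.6, -2.6]
width: 30.7
```

move_arm(
  series=[
    [[0.03,0.017,0],0.0],
    [[0.075,0.043,0],0.05],
    [[0.12,0.069,0],0.1],
    [[0.165,0.095,0],0.16],
    [[0.21,0.121,0],0.22],
  ],
)

```text
clock: 17.6
eef_pos: [625.5, 123.6, 170.6]
tool_rot: [3.136, 0.005, 1.627]
force: [0.7, -0.3, -1.9]
width: 30.8
```

Run:
```python
from meas import *
s=st(); print(rel([655.7,238.4,150]), s['tool_rot'][2]-1.52)
```

```text
17.6 [625.5 123.6 170.6] [3.136 0.005 1.627] [ 0.7 -0.3 -1.9] 30.8
[0.113  0.0365 0.0202] 0.10732893704529078
```

move_arm(
  series=[
    [[0.045,0.015,0],0.05],
    [[0.09,0.03,0],0.107],
    [[0.113,0.036,0.01],0.107],
    [[0.113,0.036,0.03],0.107],
    [[0.113,0.036,0.05],0.107],
  ],
)

```text
clock: 18.23
eef_pos: [654.4, 235.3, 118.0]
tool_rot: [3.138, 0.007, 1.518]
force: [-0.8, -0.8, -2.7]
width: 30.5
```

Run:
```python
from meas import *
s=st(); print(rel([655.7,238.4,150]), s['tool_rot'][2]-1.52)
snap('scene','t1',(220,220,360,340),5)
```

```text
18.225 [654.4 235.3 118. ] [3.138 0.007 1.518] [-0.8 -0.8 -2.7] 30.5
[ 0.0029  0.0012 -0.0321] -0.0017523644435120111
```

View pics/t1.png

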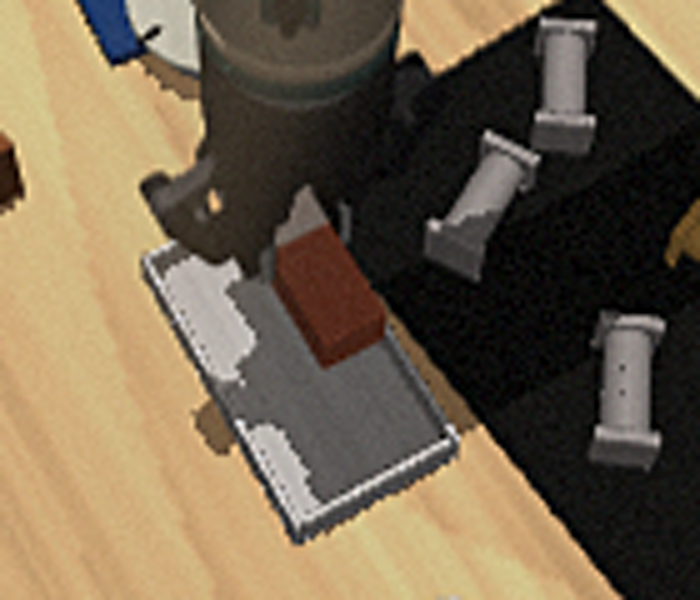

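move_arm(
  series=[
    [[0.003,0.001,0.04],0],
    [[0.003,0.001,0.07],0],
    [[0.003,0.001,0.09],0],
    [[0.003,0.001,0.1],0],
    [[0.003,0.001,0.101],0],
  ],
)

```text
clock: 18.9
eef_pos: [654.6, 236.0, 14.7]
tool_rot: [3.141, 0.009, 1.516]
force: [0.1, -0.5, -2.0]
width: 30.5
```

move_arm(
  series=[
    [[0,0,0],0],
    [[0,0,0],0],
    [[0,0,0],0],
    [[0,0,-0.03],0],
    [[0,0,-0.08],0],
  ],
  claw=0.62,
)

```text
clock: 19.52
eef_pos: [653.1, 236.5, 93.9]
tool_rot: [-3.139, 0.01, 1.516]
force: [1.7, 0.7, 0.1]
width: 52.8
```

move_arm(
  series=[
    [[0,0,-0.05],0],
    [[-0.06,0,-0.06],0],
    [[-0.12,0,-0.06],0],
    [[-0.15,0,-0.06],0],
  ],
)

```text
clock: 20.02
eef_pos: [645.1, 82.4, 156.6]
tool_rot: [-3.14, 0.012, 1.512]
force: [0.8, 0.7, -0.9]
width: 52.9
```

Run:
```python
from meas import *
s=st(); print(s['qpos']); im=snap('top','t2',(90,130,450,300),2.2)
for c in conns(im): print(box(c,19),cv2.contourArea(c))
```

```text
20.025 [645.1  82.4 156.6] [-3.14   0.012  1.512] [ 0.8  0.7 -0.9] 52.9
[-0.48189726  0.77429504  0.54160735  1.5942777  -0.45968525  0.90696125
  0.16261807]
[489.99 300.33 327.88 208.39   1.56] 5652.5
[478.59 443.1   68.13  32.21   1.14] 167.5
```

View pics/t2.png

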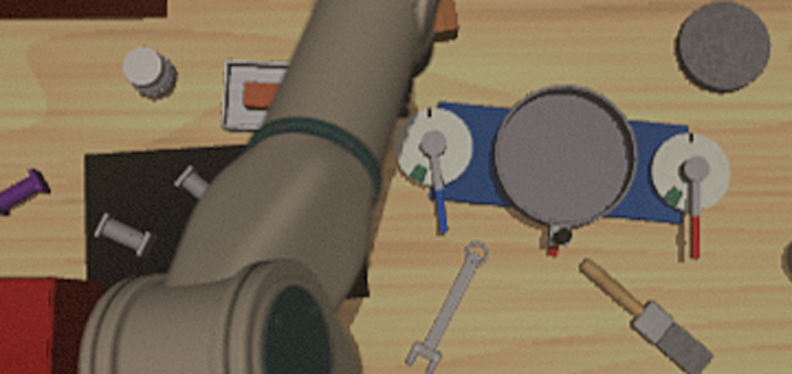

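Bar is lengthwise in the tray at crop (262,95), bowl empty, both levers sprung back and dial marks unmoved. Next, the connectors: a leg calculator giving shift and turn per leg, plus a check of the scene view for knocked parts.

```bash
cat >> meas.py <<'E'
def legs(*w):
    s=read_state(); p=np.array(s['eef_pos']); y=s['tool_rot'][2]
    for q,yw in w:
        d=np.array(q)-p; c,sn=np.cos(y),np.sin(y)
        print('shift',np.round([(c*d[0]+sn*d[1])/1e3,(sn*d[0]-c*d[1])/1e3,-d[2]/1e3],3),'turn',round((y-yw+np.pi)%(2*np.pi)-np.pi,3),'dist',round(np.linalg.norm(d)))
        p,y=np.array(q),yw
def sconns(im):
    H,S,V=cv2.split(cv2.cvtColor(im,cv2.COLOR_BGR2HSV)); m=np.zeros(V.shape,np.uint8)
    q=np.array([px('scene',p) for p in ((600,130,3),(600,480,3),(400,480,3),(400,130,3))],np.int32)
    M=(V<60).astype(np.uint8); cs=comps(cv2.morphologyEx(M,cv2.MORPH_CLOSE,np.ones((3,3)))>0,3000)
    hull=cv2.convexHull(max(cs,key=lambda c:cv2.pointPolygonTest(c,tuple(map(float,px('scene',(480,300,3)))),True)>-60 and cv2.contourArea(c)))
    cv2.fillConvexPoly(m,hull,1)
    return [(np.round(cv2.minAreaRect(c)[0],1),cv2.contourArea(c)) for c in comps((m>0)&(V>75)&(S<70),70)]
E
python3 - <<'E'
from meas import *
a=cv2.imread('pics/raw_scene0.png'); print(sconns(a)); print(sconns(snap('scene','c0')))
legs(((535.3,224.1,120),.46),((535.3,224.1,8),.46),((535.3,224.1,150),.46),((569.8,-74.2,150),.9))
E
```

```text
[(array([390.4, 317.3]), 232.5), (array([345.5, 295.5]), 206.5), (array([316.5, 258. ]), 178.5), (array([333., 234.]), 145.5)]
[(array([390.5, 317.5]), 242.5), (array([345.5, 295.4]), 220.0), (array([316., 258.]), 186.0)]
shift [ 0.136 -0.119  0.037] turn 1.049 dist 184
shift [0.    0.    0.112] turn 0.0 dist 112
shift [ 0.     0.    -0.142] turn 0.0 dist 142
shift [-0.102  0.283 -0.   ] turn -0.44 dist 300
```

move_arm(
  series=[
    [[0.04,-0.035,0],0.17],
    [[0.08,-0.07,0.01],0.34],
    [[0.115,-0.1,0.02],0.51],
    [[0.136,-0.119,0.037],0.68],
    [[0.136,-0.119,0.037],0.85],
  ],
  claw=0.58,
)

```text
clock: 20.75
eef_pos: [531.4, 228.9, 116.2]
tool_rot: [3.137, 0.012, 0.66]
force: [-0.3, -0.6, 0.4]
width: 49.4
```

move_arm(
  series=[
    [[0,0,0],0.12],
    [[0,0,0],0.2],
    [[0,0,0],0.2],
  ],
)

```text
clock: 21.12
eef_pos: [531.0, 230.5, 116.0]
tool_rot: [3.135, 0.011, 0.463]
force: [-0.1, 0.2, -0.9]
width: 49.8
```

Run:
```python
from meas import *
st(); legs(((535.3,224.1,8),.46)); snap('scene','c1',(280,190,400,290),6)
```

```text
21.125 [531.  230.5 116. ] [3.135 0.011 0.463] [-0.1  0.2 -0.9] 49.8
shift [0.001 0.008 0.108] turn 0.003 dist 108
```

View pics/c1.png

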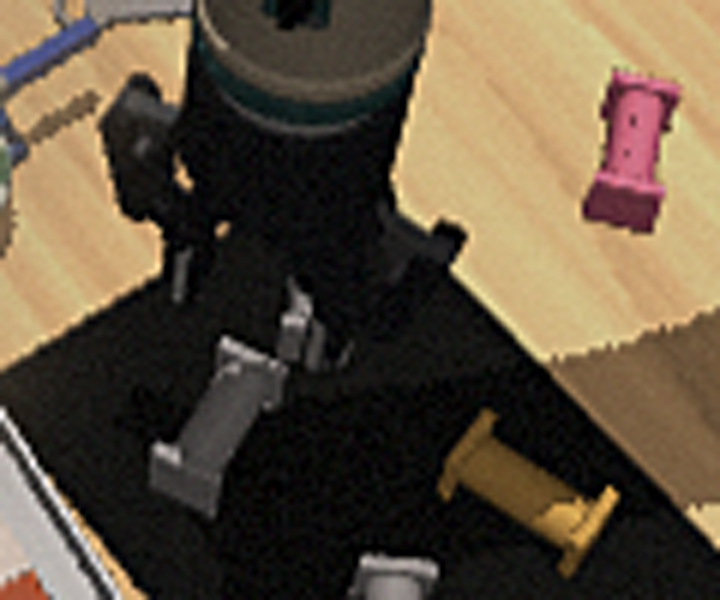

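move_arm(
  series=[
    [[0.001,0.008,0.04],0],
    [[0.001,0.008,0.08],0],
    [[0.001,0.008,0.1],0],
    [[0.001,0.008,0.107],0],
    [[0.001,0.008,0.107],0],
  ],
)

```text
clock: 21.8
eef_pos: [535.4, 222.5, 9.6]
tool_rot: [3.135, 0.01, 0.464]
force: [0.0, -0.2, 0.6]
width: 49.5
```

move_arm(
  series=[
    [[0,0,0],0],
    [[0,0,0],0],
    [[0,0,0],0],
    [[0,0,0],0],
    [[0,0,0],0],
  ],
  claw=0.05,
)

```text
clock: 22.42
eef_pos: [536.4, 222.8, 11.1]
tool_rot: [3.135, 0.008, 0.464]
force: [-0.3, 0.2, 5.0]
width: 22.1
```

move_arm(
  series=[
    [[0,0,-0.03],0],
    [[0,0,-0.08],0],
    [[0,0,-0.13],0],
    [[0,0,-0.145],0],
    [[0,0,-0.145],0],
  ],
)

```text
clock: 23.05
eef_pos: [537.1, 224.6, 156.8]
tool_rot: [3.136, 0.006, 0.465]
force: [-1.2, 0.3, -1.7]
width: 21.6
```

Run:
```python
from meas import *
st(); legs(((569.8,-74.2,150),.9))
```

```text
23.05 [537.1 224.6 156.8] [3.136 0.006 0.465] [-1.2  0.3 -1.7] 21.6
shift [-0.105  0.282  0.007] turn -0.435 dist 301
```

move_arm(
  series=[
    [[-0.015,0.04,0],0],
    [[-0.035,0.09,0],-0.1],
    [[-0.053,0.14,0],-0.2],
    [[-0.071,0.19,0],-0.3],
    [[-0.088,0.237,0],-0.4],
  ],
)

```text
clock: 23.68
eef_pos: [563.4, -28.0, 156.7]
tool_rot: [3.141, 0.01, 0.868]
force: [1.3, 0.3, -1.4]
width: 21.8
```

Run:
```python
from meas import *
st(); legs(((569.8,-74.2,110),.9),((569.8,-74.2,51),.9))
```

```text
23.675 [563.4 -28.  156.7] [3.141 0.01  0.868] [ 1.3  0.3 -1.4] 21.8
shift [-0.031  0.035  0.047] turn -0.032 dist 66
shift [0.    0.    0.059] turn 0.0 dist 59
```

move_arm(
  series=[
    [[-0.02,0.022,0],-0.032],
    [[-0.031,0.035,0.01],-0.032],
    [[-0.031,0.035,0.03],-0.032],
    [[-0.031,0.035,0.045],-0.032],
    [[-0.031,0.035,0.047],-0.032],
  ],
)

```text
clock: 24.3
eef_pos: [568.3, -73.9, 107.9]
tool_rot: [-3.138, 0.012, 0.9]
force: [-0.5, 0.1, -1.7]
width: 21.9
```

move_arm(
  series=[
    [[0,0,0.02],0],
    [[0,0,0.04],0],
    [[0,0,0.055],0],
    [[0,0,0.058],0],
    [[0,0,0.058],0],
  ],
)

```text
clock: 24.92
eef_pos: [568.0, -74.3, 50.2]
tool_rot: [-3.138, 0.012, 0.9]
force: [-0.3, 0.1, -0.8]
width: 22.1
```

move_arm(
  series=[
    [[0,0,0],0],
    [[0,0,0],0],
    [[0,0,0],0],
    [[0,0,-0.03],0],
    [[0,0,-0.08],0],
  ],
  claw=0.44,
)

```text
clock: 25.55
eef_pos: [567.6, -73.5, 129.9]
tool_rot: [-3.135, 0.014, 0.9]
force: [-0.7, 0.9, 0.7]
width: 37.6
```

Run:
```python
from meas import *
st(); print(sconns(snap('scene','c2')));legs(((569.8,-74.2,150),.9),((455.6,188.5,120),.91),((455.6,188.5,10),.91),((455.6,188.5,155),.91),((525,-130.6,150),.9),((525,-130.6,51),.9)); snap('top','p1',(300,150,400,250),6)
```

```text
25.55 [567.6 -73.5 129.9] [-3.135  0.014  0.9  ] [-0.7  0.9  0.7] 37.6
[(array([390.4, 317.3]), 243.5), (array([345.5, 295.4]), 212.0), (array([333. , 234.1]), 151.0)]
shift [-0.    -0.002 -0.013] turn -0.001 dist 13
shift [ 0.135 -0.253  0.03 ] turn -0.01 dist 288
shift [0.   0.   0.11] turn 0.0 dist 110
shift [ 0.     0.    -0.145] turn 0.0 dist 145
shift [-0.209  0.251  0.005] turn 0.01 dist 327
shift [0.    0.    0.099] turn 0.0 dist 99
```

View pics/c2.png

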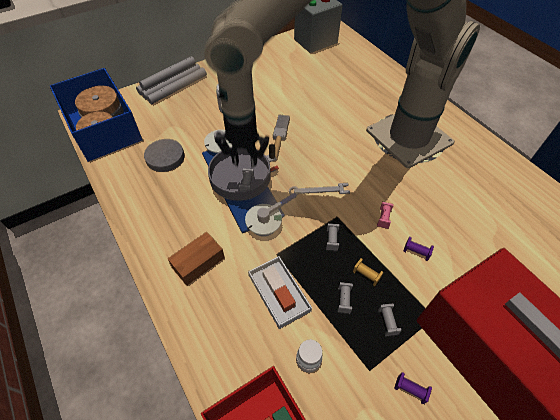

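move_arm(
  series=[
    [[0.015,-0.028,-0.02],0],
    [[0.041,-0.077,-0.03],0],
    [[0.067,-0.126,-0.03],0],
    [[0.093,-0.175,-0.02],0],
    [[0.119,-0.225,-0.01],0],
  ],
  claw=0.58,
)

```text
clock: 26.28
eef_pos: [468.9, 159.6, 142.6]
tool_rot: [3.137, 0.007, 0.9]
force: [0.2, 1.1, 0.6]
width: 49.9
```

move_arm(
  series=[
    [[0.012,-0.022,0],-0.01],
    [[0.016,-0.03,0.02],-0.01],
    [[0.016,-0.03,0.03],-0.01],
    [[0.016,-0.03,0.03],-0.01],
  ],
)

```text
clock: 26.78
eef_pos: [455.2, 189.5, 111.8]
tool_rot: [3.137, 0.008, 0.909]
force: [0.6, -0.2, 0.3]
width: 49.3
```

Run:
```python
from meas import *
st(); legs(((455.6,188.5,10),.91)); print(sconns(get_image('scene')))
im=cv2.imread('pics/raw_p1.png')
```

```text
26.775 [455.2 189.5 111.8] [3.137 0.008 0.909] [ 0.6 -0.2  0.3] 49.3
shift [-0.001  0.001  0.102] turn -0.001 dist 102
[(array([390.5, 317.6]), 246.5), (array([345.5, 295.5]), 222.0)]
```

move_arm(
  series=[
    [[-0.001,0.001,0.04],0],
    [[-0.001,0.001,0.075],0],
    [[-0.001,0.001,0.095],0],
    [[-0.001,0.001,0.102],0],
    [[-0.001,0.001,0.102],0],
  ],
)

```text
clock: 27.45
eef_pos: [456.5, 186.6, 10.7]
tool_rot: [3.136, 0.007, 0.907]
force: [-0.1, 0.3, 0.3]
width: 49.6
```

move_arm(
  series=[
    [[0,0,0],0],
    [[0,0,0],0],
    [[0,0,0],0],
    [[0,0,0],0],
    [[0,0,0],0],
  ],
  claw=0.05,
)

```text
clock: 28.08
eef_pos: [457.1, 186.8, 11.9]
tool_rot: [3.135, 0.005, 0.907]
force: [-0.9, -0.2, 4.9]
width: 22.0
```

move_arm(
  series=[
    [[0,0,-0.03],0],
    [[0,0,-0.08],0],
    [[0,0,-0.13],0],
    [[0,0,-0.145],0],
    [[0,0,-0.145],0],
  ],
)

```text
clock: 28.7
eef_pos: [456.9, 188.7, 157.4]
tool_rot: [3.135, 0.004, 0.908]
force: [-0.5, 0.4, -1.9]
width: 21.5
```

move_arm(
  series=[
    [[-0.03,0.036,0],0],
    [[-0.064,0.077,0],0],
    [[-0.098,0.118,0],0],
    [[-0.132,0.159,0],0],
    [[-0.166,0.2,0],0.01],
  ],
)

```text
clock: 29.32
eef_pos: [511.6, -66.4, 157.5]
tool_rot: [3.138, 0.005, 0.898]
force: [0.3, 0.6, -0.5]
width: 21.7
```

Run:
```python
from meas import *
st(); legs(((525,-130.6,110),.9),((525,-130.6,51),.9))
```

```text
29.325 [511.6 -66.4 157.5] [3.138 0.005 0.898] [ 0.3  0.6 -0.5] 21.7
shift [-0.042  0.05   0.048] turn -0.002 dist 81
shift [0.    0.    0.059] turn 0.0 dist 59
```

move_arm(
  series=[
    [[-0.025,0.03,0],0],
    [[-0.042,0.05,0.01],0],
    [[-0.042,0.05,0.03],0],
    [[-0.042,0.05,0.045],0],
    [[-0.042,0.05,0.048],0],
  ],
)

```text
clock: 29.95
eef_pos: [523.1, -129.8, 107.9]
tool_rot: [3.141, 0.006, 0.898]
force: [-0.2, -0.5, -1.2]
width: 21.7
```

move_arm(
  series=[
    [[0,0,0.02],0],
    [[0,0,0.04],0],
    [[0,0,0.053],0],
    [[0,0,0.058],0],
    [[0,0,0.058],0],
  ],
)

```text
clock: 30.58
eef_pos: [523.0, -130.1, 50.0]
tool_rot: [3.141, 0.006, 0.898]
force: [0.5, 0.2, -0.8]
width: 21.4
```

move_arm(
  series=[
    [[0,0,0],0],
    [[0,0,0],0],
    [[0,0,0],0],
    [[0,0,-0.03],0],
    [[0,0,-0.08],0],
  ],
  claw=0.42,
)

```text
clock: 31.2
eef_pos: [522.2, -129.3, 129.8]
tool_rot: [-3.139, 0.008, 0.898]
force: [0.8, -0.2, 0.7]
width: 35.7
```

Run:
```python
from meas import *
st(); print(sconns(snap('scene','c3')));legs(((533.8,345.5,150),.89))
```

```text
31.2 [ 522.2 -129.3  129.8] [-3.139  0.008  0.898] [ 0.8 -0.2  0.7] 35.7
[(array([390.5, 317.5]), 234.5), (array([345.5, 295.5]), 214.0)]
shift [ 0.378 -0.291 -0.014] turn 0.007 dist 477
```

move_arm(
  series=[
    [[0.02,-0.016,-0.02],0],
    [[0.06,-0.046,-0.03],0],
    [[0.1,-0.077,-0.03],0],
    [[0.14,-0.108,-0.03],0],
    [[0.18,-0.139,-0.03],0],
  ],
  claw=0.58,
)

```text
clock: 31.88
eef_pos: [529.3, 98.0, 165.0]
tool_rot: [3.134, 0.003, 0.897]
force: [2.0, 0.6, -0.6]
width: 49.5
```

move_arm(
  series=[
    [[0.04,-0.031,0],0],
    [[0.08,-0.062,0],0],
    [[0.12,-0.092,0],0],
    [[0.16,-0.123,0.01],0],
    [[0.195,-0.15,0.02],0.007],
  ],
)

```text
clock: 32.5
eef_pos: [533.4, 346.3, 143.3]
tool_rot: [3.135, 0.002, 0.891]
force: [0.7, -0.0, 0.2]
width: 49.4
```

Run:
```python
from meas import *
st(); legs(((533.8,345.5,10.5),.89)); print(sconns(get_image('scene')))
```

```text
32.5 [533.4 346.3 143.3] [3.135e+00 2.000e-03 8.910e-01] [ 0.7 -0.   0.2] 49.4
shift [-0.     0.001  0.133] turn 0.001 dist 133
[(array([391. , 319.5]), 205.0)]
```

move_arm(
  series=[
    [[0,0.001,0.05],0],
    [[0,0.001,0.1],0],
    [[0,0.001,0.125],0],
    [[0,0.001,0.133],0],
    [[0,0.001,0.133],0],
  ],
)

```text
clock: 33.17
eef_pos: [532.8, 353.4, 8.4]
tool_rot: [3.139, -0.001, 0.899]
force: [0.4, -0.5, 1.0]
width: 49.7
```

move_arm(
  series=[
    [[0,0,0],0],
    [[0,0,0],0],
    [[0,0,0],0],
    [[0,0,0],0],
    [[0,0,0],0],
  ],
  claw=0.05,
)

```text
clock: 33.8
eef_pos: [534.4, 353.5, 10.4]
tool_rot: [3.137, -0.004, 0.899]
force: [-0.2, -1.0, 5.7]
width: 22.2
```

move_arm(
  series=[
    [[0,0,-0.03],0],
    [[0,0,-0.08],0],
    [[0,0,-0.13],0],
    [[-0.02,0.022,-0.155],0],
    [[-0.05,0.056,-0.155],0],
  ],
)

```text
clock: 34.42
eef_pos: [547.2, 281.3, 168.3]
tool_rot: [3.136, -0.009, 0.903]
force: [1.5, -1.1, -2.1]
width: 22.0
```

move_arm(
  series=[
    [[-0.033,0.037,0],0],
    [[-0.066,0.074,0],0],
    [[-0.099,0.111,0],0],
    [[-0.132,0.148,0],0],
    [[-0.165,0.185,0],0],
  ],
)

```text
clock: 35.05
eef_pos: [590.4, 35.9, 168.4]
tool_rot: [3.136, -0.01, 0.903]
force: [0.9, 0.2, -2.5]
width: 22.1
```

Run:
```python
from meas import *
st(); legs(((607.4,-104,115),.9),((607.4,-104,51),.9));
```

```text
35.05 [590.4  35.9 168.4] [ 3.136 -0.01   0.903] [ 0.9  0.2 -2.5] 22.1
shift [-0.099  0.1    0.053] turn 0.003 dist 151
shift [0.    0.    0.064] turn 0.0 dist 64
```

move_arm(
  series=[
    [[-0.035,0.036,0],0],
    [[-0.07,0.072,0],0],
    [[-0.094,0.1,0],0],
    [[-0.094,0.1,0.03],0.003],
    [[-0.094,0.1,0.045],0.003],
  ],
)

```text
clock: 35.67
eef_pos: [610.3, -99.2, 122.0]
tool_rot: [3.138, -0.01, 0.9]
force: [-1.0, 0.2, -1.6]
width: 21.7
```

Run:
```python
from meas import *
st(); legs(((610.5,-100,51),.9));
```

```text
35.675 [610.3 -99.2 122. ] [ 3.138 -0.01   0.9  ] [-1.   0.2 -1.6] 21.7
shift [-0.001  0.001  0.071] turn -0.0 dist 71
```

move_arm(
  series=[
    [[-0.001,0.001,0.025],0],
    [[-0.001,0.001,0.045],0],
    [[-0.001,0.001,0.06],0],
    [[-0.001,0.001,0.069],0],
    [[-0.001,0.001,0.07],0],
  ],
)

```text
clock: 36.3
eef_pos: [611.0, -100.1, 51.6]
tool_rot: [3.139, -0.01, 0.9]
force: [-0.0, -0.4, -0.7]
width: 21.8
```

move_arm(
  series=[
    [[0,0,0],0],
    [[0,0,0],0],
    [[0,0,0],0],
    [[0,0,-0.03],0],
    [[0,0,-0.08],0],
  ],
  claw=0.41,
)

```text
clock: 36.92
eef_pos: [609.2, -100.1, 131.3]
tool_rot: [3.142, -0.008, 0.9]
force: [1.0, 0.2, 0.3]
width: 35.2
```

Run:
```python
from meas import *
st(); im=snap('scene','c4',(190,100,420,340),2.4); print(sconns(im)); legs(((478.8,443.6,150),1.17))
```

```text
36.925 [ 609.2 -100.1  131.3] [ 3.142 -0.008  0.9  ] [1.  0.2 0.3] 35.2
[(array([390.5, 317.5]), 240.0)]
shift [ 0.344 -0.445 -0.011] turn -0.271 dist 562
```

View pics/c4.png

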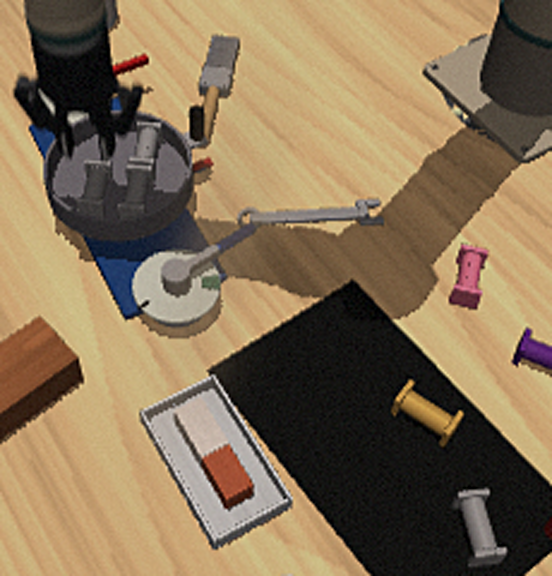

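Run:
```python
from meas import *
def tri(a,b):
    o1,d1=ray('scene',*a); o2,d2=ray('top',*b); A=np.stack([d1,-d2],1); t=np.linalg.lstsq(A,o2-o1,rcond=None)[0]; p,q=o1+d1*t[0],o2+d2*t[1]; print(np.round((p+q)/2),np.linalg.norm(p-q))
tri((705/1.4,350/1.4),(161/1.4,360/1.4))
tri((705/1.4,350/1.4),(190/1.4,361/1.4))
tri((586/1.4,437/1.4),(190/1.4,361/1.4))
for z in(0,150): print(pt('top',190/1.4,361/1.4,z),pt('top',0,361/1.4,z),pt('scene',586/1.4,437/1.4,z))
```

```text
[389. 458. 315.] 91.99287340433563
[381. 439. 294.] 128.99406674440374
[418. 463.  36.] 1.0818646551436402
[419.15460866 474.16805537   0.        ] [423.45725129 855.32058414   0.        ] [398.38043868 458.4359823    0.        ]
[414.0375559  425.15766382 150.        ] [417.82645434 760.7998125  150.        ] [475.88181203 477.719805   150.        ]
```

Run:
```python
from meas import *
legs(((482,442,160),2.74),((482,442,-2),2.74)); print(pt('scene',190+428/2.4,100+412/2.4,19))
```

```text
shift [ 0.344 -0.442 -0.021] turn -1.841 dist 560
shift [0.    0.    0.162] turn 0.0 dist 162
[440.92811822 315.55286044  19.        ]
```

move_arm(
  series=[
    [[0.015,-0.02,-0.02],-0.1],
    [[0.046,-0.06,-0.03],-0.27],
    [[0.077,-0.1,-0.03],-0.44],
    [[0.108,-0.14,-0.03],-0.61],
    [[0.139,-0.18,-0.03],-0.78],
  ],
  claw=1,
)

```text
clock: 37.6
eef_pos: [558.2, 120.0, 169.3]
tool_rot: [3.123, -0.002, 1.684]
force: [0.1, -0.3, -0.0]
width: 85.4
```

Run:
```python
from meas import *
st(); legs(((482,442,160),2.74))
```

```text
37.6 [558.2 120.  169.3] [ 3.123e+00 -2.000e-03  1.684e+00] [ 0.1 -0.3 -0. ] 85.4
shift [ 0.329 -0.039  0.009] turn -1.056 dist 331
```

move_arm(
  series=[
    [[0.045,-0.005,0],-0.15],
    [[0.095,-0.011,0],-0.3],
    [[0.145,-0.017,0],-0.45],
    [[0.195,-0.023,0],-0.6],
    [[0.245,-0.029,0],-0.75],
  ],
)

```text
clock: 38.22
eef_pos: [501.3, 361.7, 169.6]
tool_rot: [3.126, 0.011, 2.439]
force: [0.8, 0.3, -0.2]
width: 85.2
```

Run:
```python
from meas import *
st(); legs(((482,442,120),2.74)); print(sconns(get_image('scene')))
```

```text
38.225 [501.3 361.7 169.6] [3.126 0.011 2.439] [ 0.8  0.3 -0.2] 85.2
shift [0.067 0.049 0.05 ] turn -0.301 dist 96
[(array([406.7, 180.7]), 262.5), (array([390.6, 322.7]), 148.0)]
```

move_arm(
  series=[
    [[0.033,0.024,0],-0.15],
    [[0.06,0.044,0],-0.301],
    [[0.067,0.049,0.02],-0.301],
    [[0.067,0.049,0.045],-0.301],
    [[0.067,0.049,0.05],-0.301],
  ],
)

```text
clock: 38.9
eef_pos: [477.4, 449.5, 117.3]
tool_rot: [3.129, 0.01, 2.75]
force: [-0.5, 0.4, -0.1]
width: 85.5
```

Run:
```python
from meas import *
st(); legs(((482,442,-2),2.74)); a=snap('scene','d1'); b=get_image('top')
v=np.hstack([cv2.resize(a[240:350,330:470],(420,330),interpolation=cv2.INTER_CUBIC),cv2.resize(b[180:290,60:200],(420,330),interpolation=cv2.INTER_CUBIC)])
cv2.imwrite('pics/d1v.png',cv2.resize(v,(800,314)))
```

```text
38.9 [477.4 449.5 117.3] [3.129 0.01  2.75 ] [-0.5  0.4 -0.1] 85.5
shift [-0.007 -0.005  0.119] turn 0.01 dist 120
```

View pics/d1v.png

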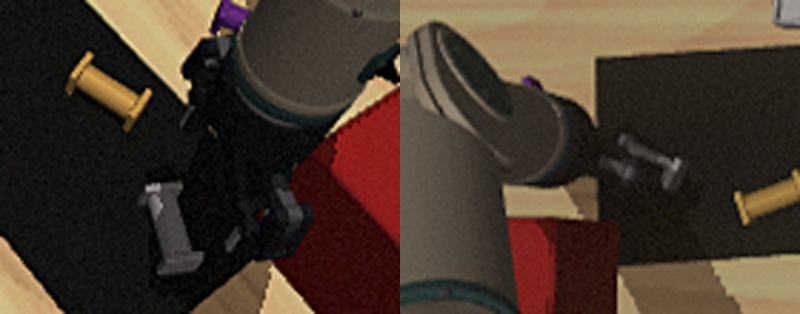

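move_arm(
  series=[
    [[-0.007,-0.005,0.01],0.01],
    [[-0.007,-0.005,0.035],0.01],
    [[-0.007,-0.005,0.06],0.01],
    [[-0.007,-0.005,0.075],0.01],
    [[-0.007,-0.005,0.075],0.01],
  ],
)

```text
clock: 39.62
eef_pos: [484.0, 443.1, 43.1]
tool_rot: [3.128, 0.011, 2.74]
force: [0.3, -0.9, -0.3]
width: 85.4
```

Run:
```python
from meas import *
st(); legs(((482,442,-1),2.74))
```

```text
39.625 [484.  443.1  43.1] [3.128 0.011 2.74 ] [ 0.3 -0.9 -0.3] 85.4
shift [ 0.001 -0.002  0.044] turn 0.0 dist 44
```

move_arm(
  series=[
    [[0.001,-0.002,0.02],0],
    [[0.001,-0.002,0.036],0],
    [[0.001,-0.002,0.043],0],
    [[0.001,-0.002,0.044],0],
  ],
)

```text
clock: 40.12
eef_pos: [482.7, 441.7, -1.7]
tool_rot: [3.129, 0.01, 2.74]
force: [-0.1, 0.3, -0.2]
width: 85.3
```

move_arm(
  series=[
    [[0,0,0],0],
    [[0,0,0],0],
    [[0,0,0],0],
    [[0,0,0],0],
  ],
  claw=0.6,
)

```text
clock: 40.62
eef_pos: [483.2, 442.1, -1.0]
tool_rot: [3.128, 0.011, 2.74]
force: [-0.0, 0.4, 5.1]
width: 65.6
```

move_arm(
  series=[
    [[0,0,-0.02],0],
    [[0,0,-0.05],0],
    [[0,0,-0.08],0],
    [[0,0,-0.1],0],
    [[0,0,-0.1],0],
  ],
)

```text
clock: 41.25
eef_pos: [482.5, 442.1, 101.0]
tool_rot: [3.125, 0.012, 2.74]
force: [-0.0, -0.2, -1.2]
width: 65.1
```

Run:
```python
from meas import *
st(); legs(((530,260,98),2.74))
```

```text
41.25 [482.5 442.1 101. ] [3.125 0.012 2.74 ] [-0.  -0.2 -1.2] 65.1
shift [-0.115 -0.149  0.003] turn 0.0 dist 188
```

move_arm(
  series=[
    [[-0.025,-0.033,0],0],
    [[-0.055,-0.071,0],0],
    [[-0.085,-0.11,0],0],
    [[-0.115,-0.149,0.01],0],
    [[-0.115,-0.149,0.03],0],
  ],
)

```text
clock: 41.88
eef_pos: [532.5, 253.8, 69.3]
tool_rot: [3.128, 0.014, 2.732]
force: [-0.0, 1.1, -0.7]
width: 65.2
```

move_arm(
  series=[
    [[0,0,0.025],0],
    [[0,0,0.045],0],
    [[0,0,0.06],0],
    [[0,0,0.069],0],
    [[0,0,0.07],0],
  ],
)

```text
clock: 42.5
eef_pos: [533.9, 254.7, -0.8]
tool_rot: [3.127, 0.014, 2.733]
force: [1.2, -0.8, -1.4]
width: 65.2
```

move_arm(
  series=[
    [[0,0,0],0],
    [[0,0,0],0],
    [[0,0,0],0],
    [[0,0,-0.03],0],
    [[0,0,-0.08],0],
  ],
  claw=1,
)

```text
clock: 43.12
eef_pos: [531.1, 253.6, 78.7]
tool_rot: [3.13, 0.012, 2.733]
force: [-0.4, 0.6, 0.1]
width: 85.5
```

Run:
```python
from meas import *
st(); print(sconns(snap('scene','d2'))); print(px('scene',(530,260,19))); legs(((530,260,120),1.17))
```

```text
43.125 [531.1 253.6  78.7] [3.13  0.012 2.733] [-0.4  0.6  0.1] 85.5
[(array([505.6,  84.7]), 9175.5), (array([378.2,  91.2]), 8547.0), (array([421.2, 146.4]), 839.0), (array([536.5, 317.3]), 695.5), (array([318.5,   7. ]), 299.5), (array([276.8, 214. ]), 267.0), (array([280.6, 126.4]), 226.5), (array([435.9,  72.4]), 199.5), (array([305. , 190.5]), 139.5), (array([334.7, 183.8]), 137.0), (array([269.5, 164.8]), 75.0)]
[326.67969189 271.73044192]
shift [ 0.007  0.002 -0.034] turn 1.562 dist 35
```

move_arm(
  series=[
    [[0.003,0.002,-0.02],0.17],
    [[0.003,0.002,-0.04],0.34],
    [[0.003,0.002,-0.04],0.51],
    [[0.003,0.002,-0.04],0.68],
    [[0.003,0.002,-0.04],0.85],
  ],
  claw=0.58,
)

```text
clock: 43.8
eef_pos: [532.3, 258.0, 126.0]
tool_rot: [3.113, -0.003, 1.877]
force: [-0.3, 0.0, -0.3]
width: 49.4
```

move_arm(
  series=[
    [[0,0,0],0.17],
    [[0,0,0],0.34],
    [[0,0,0],0.51],
    [[0,0,0],0.68],
    [[0,0,0],0.72],
  ],
)

```text
clock: 44.42
eef_pos: [532.2, 258.1, 125.9]
tool_rot: [3.122, -0.021, 1.157]
force: [-0.4, 0.7, -0.6]
width: 49.4
```

Run:
```python
from meas import *
st(); legs(((530,256,10.5),1.16)); a=snap('scene','d3',(260,190,420,310),4)
```

```text
44.425 [532.2 258.1 125.9] [ 3.122 -0.021  1.157] [-0.4  0.7 -0.6] 49.4
shift [-0.003 -0.001  0.115] turn -0.003 dist 115
```

View pics/d3.png

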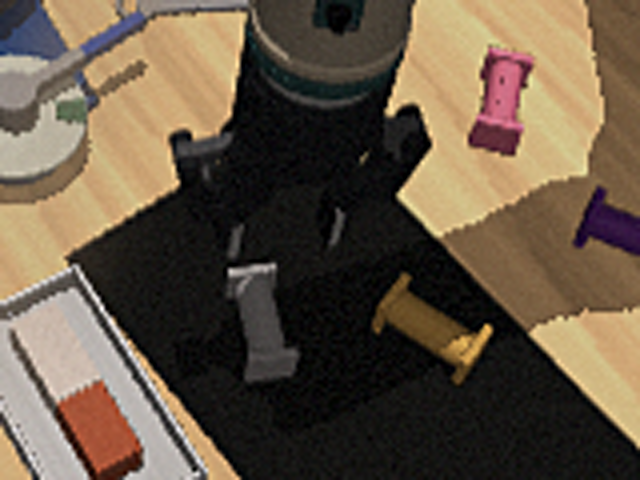

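move_arm(
  series=[
    [[-0.003,-0.001,0.04],0],
    [[-0.003,-0.001,0.08],0],
    [[-0.003,-0.001,0.105],0],
    [[-0.003,-0.001,0.114],0],
    [[-0.003,-0.001,0.114],0],
  ],
)

```text
clock: 45.1
eef_pos: [533.2, 256.9, 11.9]
tool_rot: [3.122, -0.021, 1.157]
force: [0.1, -1.1, 0.5]
width: 49.7
```

move_arm(
  series=[
    [[0,0,0],0],
    [[0,0,0],0],
    [[0,0,0],0],
    [[0,0,0],0],
    [[0,0,0],0],
  ],
  claw=0.05,
)

```text
clock: 45.72
eef_pos: [533.7, 257.3, 13.4]
tool_rot: [3.121, -0.022, 1.158]
force: [-1.0, 0.2, 6.2]
width: 21.8
```

move_arm(
  series=[
    [[0,0,-0.03],0],
    [[0,0,-0.08],0],
    [[0,0,-0.13],0],
    [[0,0,-0.15],0],
    [[0,0,-0.15],0],
  ],
)

```text
clock: 46.35
eef_pos: [530.6, 256.0, 165.2]
tool_rot: [3.119, -0.026, 1.158]
force: [-0.6, 0.3, -2.1]
width: 21.6
```

Run:
```python
from meas import *
st(); legs(((562.6,-160.4,160),.9))
```

```text
46.35 [530.6 256.  165.2] [ 3.119 -0.026  1.158] [-0.6  0.3 -2.1] 21.6
shift [-0.369  0.196  0.005] turn 0.258 dist 418
```

move_arm(
  series=[
    [[-0.03,0.016,0],0.05],
    [[-0.072,0.038,0],0.1],
    [[-0.115,0.061,0],0.15],
    [[-0.158,0.084,0],0.2],
    [[-0.2,0.106,0],0.258],
  ],
)

```text
clock: 46.98
eef_pos: [546.7, 28.9, 161.2]
tool_rot: [3.128, -0.029, 0.899]
force: [0.8, -0.2, -0.7]
width: 21.5
```

Run:
```python
from meas import *
st(); legs(((562.6,-160.4,160),.9))
```

```text
46.975 [546.7  28.9 161.2] [ 3.128 -0.029  0.899] [ 0.8 -0.2 -0.7] 21.5
shift [-0.138  0.13   0.001] turn -0.001 dist 190
```

move_arm(
  series=[
    [[-0.035,0.033,0],0],
    [[-0.072,0.068,0],0],
    [[-0.109,0.102,0],0],
    [[-0.138,0.13,0],0],
    [[-0.138,0.13,0],0],
  ],
)

```text
clock: 47.6
eef_pos: [561.2, -164.7, 158.1]
tool_rot: [3.127, -0.026, 0.892]
force: [0.0, 0.1, -1.6]
width: 21.6
```

Run:
```python
from meas import *
st(); legs(((562.6,-160.4,115),.9)); a=snap('scene','e1',(190,100,310,190),6)
```

```text
47.6 [ 561.2 -164.7  158.1] [ 3.127 -0.026  0.892] [ 0.   0.1 -1.6] 21.6
shift [ 0.004 -0.002  0.043] turn -0.008 dist 43
```

View pics/e1.png

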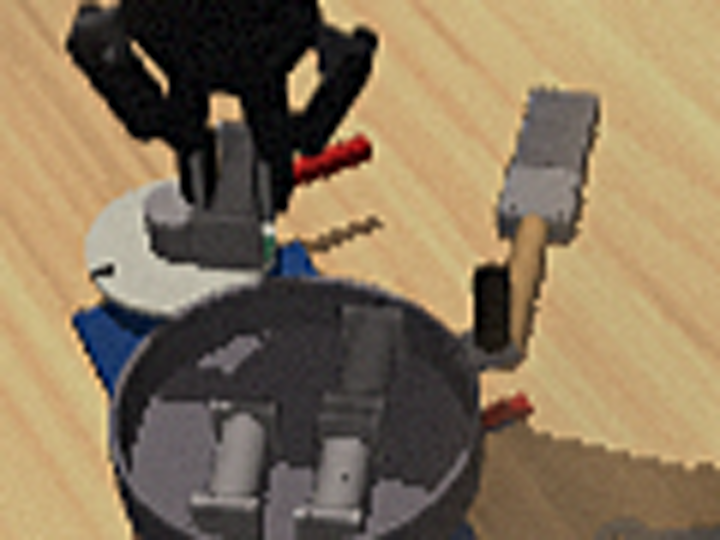

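move_arm(
  series=[
    [[0.004,-0.002,0.02],-0.008],
    [[0.004,-0.002,0.043],-0.008],
    [[0.004,-0.002,0.06],-0.008],
    [[0.004,-0.002,0.07],-0.008],
    [[0.004,-0.002,0.07],-0.008],
  ],
)

```text
clock: 48.28
eef_pos: [563.8, -155.7, 87.2]
tool_rot: [3.13, -0.027, 0.904]
force: [-0.0, 0.3, -1.0]
width: 21.5
```

Run:
```python
from meas import *
st(); legs(((562.6,-160.4,53),.9))
```

```text
48.275 [ 563.8 -155.7   87.2] [ 3.13  -0.027  0.904] [-0.   0.3 -1. ] 21.5
shift [-0.004  0.002  0.034] turn 0.004 dist 35
```

move_arm(
  series=[
    [[-0.003,0.002,0.01],0],
    [[-0.003,0.002,0.022],0],
    [[-0.003,0.002,0.031],0],
    [[-0.003,0.002,0.034],0],
    [[-0.003,0.002,0.034],0],
  ],
)

```text
clock: 48.9
eef_pos: [565.4, -164.1, 60.5]
tool_rot: [3.122, -0.029, 0.902]
force: [-14.6, -0.3, 50.5]
width: 21.5
```

move_arm(
  series=[
    [[0,0,0],0],
    [[0,0,0],0],
    [[0,0,0],0],
    [[0,0,-0.03],0],
    [[0,0,-0.08],0],
  ],
  claw=0.4,
)

```text
clock: 49.52
eef_pos: [561.4, -163.8, 138.9]
tool_rot: [3.127, -0.027, 0.902]
force: [0.4, -0.8, 0.8]
width: 34.4
```

Run:
```python
from meas import *
s=st(); print(s['qpos'])
for n in('top','scene'):
    a=snap(n,'f_'+n)
a=cv2.imread('pics/raw_f_top.png'); V=cv2.cvtColor(a,cv2.COLOR_BGR2GRAY)
K=(463,-102,115)
for n in('top','scene'):
    q=px(n,K); a=cv2.imread('pics/raw_f_%s.png'%n); x,y=map(int,q); w=12
    m=(a[y-w:y+w+6,x-w:x+w].max(2)<40); ys,xs=np.nonzero(m); print(n,q,len(xs), xs.mean()+x-w if len(xs) else 0, ys.mean()+y-w if len(xs) else 0)
    a0=cv2.imread('pics/raw_%s0.png'%n); m=(a0[y-w:y+w+6,x-w:x+w].max(2)<40); ys,xs=np.nonzero(m); print(' start',len(xs),xs.mean()+x-w,ys.mean()+y-w)
```

```text
49.525 [ 561.4 -163.8  138.9] [ 3.127 -0.027  0.902] [ 0.4 -0.8  0.8] 34.4
[-0.15535988  0.73752052  0.66088969  1.82748257 -0.65801018  0.78389268
  0.18892894]
top [344.90466251 236.95147112] 0 0 0
 start 14 343.7857142857143 237.21428571428572
scene [273.63371579 146.64919486] 96 268.4479166666667 150.26041666666666
 start 103 269.4466019417476 153.09708737864077
```

move_arm(
  series=[
    [[0,0,-0.05],0],
    [[-0.03,0.035,-0.05],0],
    [[-0.06,0.07,-0.05],0],
    [[-0.09,0.105,-0.05],0],
    [[-0.12,0.12,-0.05],0],
  ],
)

```text
clock: 50.25
eef_pos: [583.5, -336.9, 192.0]
tool_rot: [3.116, -0.03, 0.903]
force: [-0.6, 0.3, -0.1]
width: 34.4
```

Run:
```python
from meas import *
s=st()
a=snap('top','g_top'); b=snap('scene','g_scene')
v=np.vstack([np.hstack([cv2.resize(a[150:250,280:430],(400,267),interpolation=cv2.INTER_CUBIC),cv2.resize(a[160:235,310:385],(400,267),interpolation=cv2.INTER_CUBIC)]),np.hstack([cv2.resize(b[110:210,190:310],(400,333),interpolation=cv2.INTER_CUBIC),cv2.resize(b[200:320,190:334],(400,333),interpolation=cv2.INTER_CUBIC)])])
cv2.imwrite('pics/gv.png',v)
```

```text
50.25 [ 583.5 -336.9  192. ] [ 3.116 -0.03   0.903] [-0.6  0.3 -0.1] 34.4
```

View pics/gv.png

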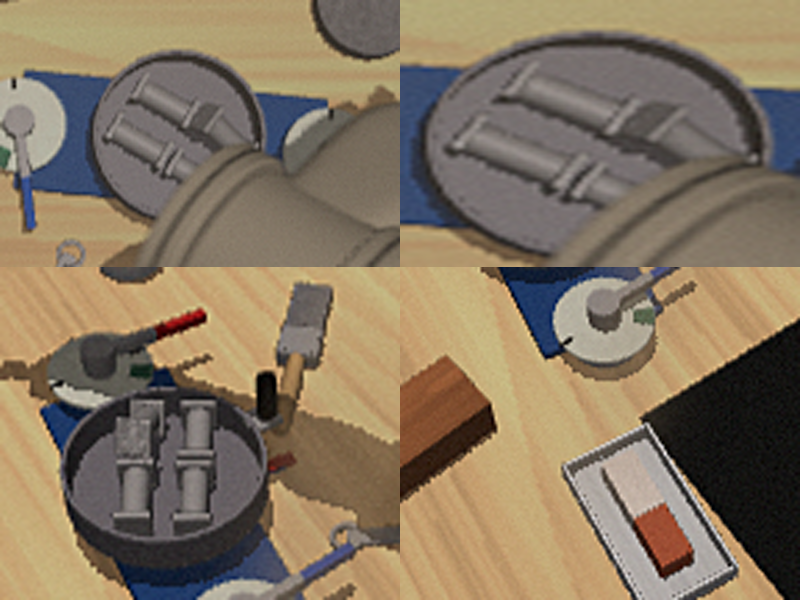

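The picture shows all four connectors in the bowl. The fourth is slightly propped on its neighbour's flange, which is within the limits. The bar is lengthwise in the tray and the knob is by the red mark. I check the fourth connector's centre and the knob numerically.

Run:
```python
from meas import *
for f in('raw_scene0','raw_b2s','raw_e1','raw_g_scene'):
    a=cv2.imread('pics/%s.png'%f).max(2)
    for c in comps(roi(a<45,262,135,280,162),20)[:2]: print(f,cv2.boundingRect(c),cv2.contourArea(c),np.round(cv2.minAreaRect(c)[0],1))
# 4th connector in scene crop: near flange centre / far flange centre
c=np.array([566.2,-117.3])
for (u,v,z) in((136,173,88),(147,148,60),(141,160,72)):
    q=pt('scene',190+u/3.33,110+v/3.33,z); print(np.round(q),np.hypot(*(q[:2]-c)))
legs(((463,-102,190),2.994))
print(read_state()['qpos'])
```

```text
raw_scene0 (269, 145, 6, 14) 61.5 [271.5 151.5]
raw_b2s (269, 145, 6, 14) 62.5 [271.5 151.5]
raw_e1 (269, 145, 6, 14) 61.5 [271.5 151.5]
raw_g_scene (267, 142, 6, 14) 63.0 [269.5 148.5]
[ 583. -138.   88.] 26.848306910466853
[ 551. -184.   60.] 67.90219033905906
[ 567. -163.   72.] 45.68109364030546
shift [ 0.113 -0.241  0.002] turn -2.098 dist 266
[ 0.12759233  0.78379451  0.68947261  1.53170227 -0.5906936   1.0104868
  0.30947947]
```

Run:
```python
from meas import *
c=np.array([566.2,-117.3])
for u,v in((271.5,151.5),(269.5,148.5)):
    q=pt('scene',u,v,93)[:2]; d=q-c; print(q,np.hypot(*d),np.arctan2(d[1],d[0]))
```

```text
[ 467.11544912 -107.46473432] 99.57148524218798 3.0426553970951797
[ 465.80080526 -120.70854584] 100.45703802986357 -3.107655756031147
```

The bowl was nudged 0.13 rad counter-clockwise during the last placement, which is within the 0.35 limit. The knob is now near (463,-117). I move above it with the jaws tangential.

move_arm(
  series=[
    [[0.02,-0.04,0],-0.16],
    [[0.04,-0.08,0],-0.32],
    [[0.06,-0.12,0],-0.48],
    [[0.08,-0.16,0],-0.64],
    [[0.098,-0.2,0],-0.8],
  ],
  claw=0.55,
)

```text
clock: 50.98
eef_pos: [484.7, -136.3, 188.9]
tool_rot: [3.105, -0.0, 1.703]
force: [0.5, -0.1, -0.7]
width: 46.5
```

move_arm(
  series=[
    [[0,0,0],-0.16],
    [[0,0,0],-0.32],
    [[0,0,0],-0.48],
    [[0,0,0],-0.64],
    [[0,0,0],-0.8],
  ],
)

```text
clock: 51.6
eef_pos: [484.4, -134.9, 188.2]
tool_rot: [3.116, 0.024, 2.51]
force: [0.0, -0.0, -0.9]
width: 47.1
```

move_arm(
  series=[
    [[0,0,0],-0.16],
    [[0,0,0],-0.32],
    [[0,0,0],-0.48],
    [[0,0,0],-0.627],
    [[0,0,0],-0.627],
  ],
)

```text
clock: 52.22
eef_pos: [484.2, -133.9, 187.6]
tool_rot: [3.134, 0.034, 3.137]
force: [0.5, 0.0, 0.8]
width: 47.2
```

Run:
```python
from meas import *
s=st(); print(s['qpos']); legs(((463,-117,130),3.13))
a=snap('scene','k0').max(2)
for c in comps(roi(a<45,262,135,280,162),20)[:2]: print(cv2.boundingRect(c),np.round(cv2.minAreaRect(c)[0],1))
```

```text
52.225 [ 484.2 -133.9  187.6] [3.134 0.034 3.137] [0.5 0.  0.8] 47.2
[ 0.16221907  0.46899826  0.0878715   1.99990508 -0.0916985   0.64539092
  1.8784095 ]
shift [0.021 0.017 0.058] turn 0.007 dist 64
(267, 142, 6, 14) [269.5 148.5]
```

move_arm(
  series=[
    [[0.015,0.012,0.01],0.007],
    [[0.021,0.017,0.03],0.007],
    [[0.021,0.017,0.05],0.007],
    [[0.021,0.017,0.055],0.007],
    [[0.021,0.017,0.055],0.007],
  ],
)

```text
clock: 52.9
eef_pos: [465.2, -116.5, 132.0]
tool_rot: [3.134, 0.033, 3.127]
force: [-0.2, -0.1, 0.4]
width: 47.2
```

Run:
```python
from meas import *
s=st(); legs(((463,-117,83),3.13))
```

```text
52.9 [ 465.2 -116.5  132. ] [3.134 0.033 3.127] [-0.2 -0.1  0.4] 47.2
shift [ 0.002 -0.001  0.049] turn -0.003 dist 49
```

move_arm(
  series=[
    [[0.002,0,0.015],0],
    [[0.002,0,0.03],0],
    [[0.002,0,0.043],0],
    [[0.002,0,0.049],0],
    [[0.002,0,0.049],0],
  ],
)

```text
clock: 53.52
eef_pos: [464.8, -116.1, 82.8]
tool_rot: [3.134, 0.033, 3.127]
force: [-0.3, 0.4, 0.1]
width: 47.3
```

move_arm(
  series=[
    [[0,0,0],0],
    [[0,0,0],0],
    [[0,0,0],0],
    [[0,0,0],0],
  ],
  claw=0.29,
)

```text
clock: 54.02
eef_pos: [464.9, -116.1, 83.0]
tool_rot: [3.134, 0.033, 3.127]
force: [0.4, 0.0, -0.3]
width: 24.8
```

Run:
```python
from meas import *
s=st(); a=snap('scene','k1'); m=a.max(2)
for c in comps(roi(m<45,262,135,280,162),10)[:3]: print(cv2.boundingRect(c),np.round(cv2.minAreaRect(c)[0],1))
```

```text
54.025 [ 464.9 -116.1   83. ] [3.134 0.033 3.127] [ 0.4  0.  -0.3] 24.8
(262, 135, 18, 21) [270.5 145. ]
```

move_arm(
  series=[
    [[-0.001,0.016,0],0.157],
    [[-0.005,0.032,0],0.314],
    [[-0.011,0.047,0],0.471],
    [[-0.02,0.061,0],0.628],
    [[-0.03,0.0735,0],0.785],
  ],
)

```text
clock: 54.7
eef_pos: [495.6, -42.9, 84.4]
tool_rot: [3.114, 0.017, 2.337]
force: [0.4, -2.4, -0.2]
width: 24.8
```

Run:
```python
from meas import *
s=st(); c=np.array([566.2,-117.3]); d=np.array(s['eef_pos'][:2])-c; print(np.hypot(*d),np.arctan2(d[1],d[0]))
a=snap('scene','k2'); print(a[143:156,266:274].max(2).mean(), px('scene',(463,-117,95)))
```

```text
54.7 [495.6 -42.9  84.4] [3.114 0.017 2.337] [ 0.4 -2.4 -0.2] 24.8
102.56644694460383 2.330277879472788
28.35576923076923 [270.98408381 148.42368619]
```

move_arm(
  series=[
    [[-0.001,0.016,0],0.157],
    [[-0.005,0.032,0],0.314],
    [[-0.011,0.047,0],0.471],
    [[-0.02,0.061,0],0.628],
    [[-0.03,0.0735,0],0.785],
  ],
)

```text
clock: 55.38
eef_pos: [570.4, -11.4, 86.7]
tool_rot: [3.11, -0.009, 1.548]
force: [-1.3, -0.7, -0.4]
width: 25.1
```

Run:
```python
from meas import *
s=st(); c=np.array([566.2,-117.3]); d=np.array(s['eef_pos'][:2])-c; t=np.arctan2(d[1],d[0]); print(np.hypot(*d),t,s['tool_rot'][2]-t,s['qpos'])
e=c+104*np.array([np.cos(t-.785),np.sin(t-.785)]); legs(((*e,84),t-.785))
```

```text
55.375 [570.4 -11.4  86.7] [ 3.11  -0.009  1.548] [-1.3 -0.7 -0.4] 25.1
105.98423983391515 1.530754837910672 0.01724662377001618 [-0.36980824  0.77666924  0.55466819  1.90537201 -0.69966239  0.62754186
  0.60886332]
shift [-0.034  0.073  0.003] turn 0.802 dist 80
```

Tracking is good. I continue with the next two arcs.

move_arm(
  series=[
    [[-0.002,0.016,0],0.16],
    [[-0.006,0.032,0.001],0.32],
    [[-0.013,0.047,0.002],0.48],
    [[-0.023,0.061,0.003],0.64],
    [[-0.034,0.073,0.003],0.8],
  ],
)

```text
clock: 56.0
eef_pos: [642.2, -46.2, 84.9]
tool_rot: [3.129, -0.029, 0.746]
force: [-0.8, 2.2, -1.2]
width: 24.9
```

```bash
cat > arc.py <<'E'
from meas import *
import sys
s=st(); c=np.array([566.2,-117.3]); d=np.array(s['eef_pos'][:2])-c; t=np.arctan2(d[1],d[0]); print(np.hypot(*d),t,s['tool_rot'][2]-t,s['qpos'][6])
f=float(sys.argv[1]); e=c+104*np.array([np.cos(t-f),np.sin(t-f)]); legs(((*e,84),t-f))
E
python3 arc.py .785
```

```text
56.0 [642.2 -46.2  84.9] [ 3.129 -0.029  0.746] [-0.8  2.2 -1.2] 24.9
104.12325411825377 0.7519389854181421 -0.006211982810462424 -0.05625481452142524
shift [-0.03   0.074  0.001] turn 0.779 dist 80
```

move_arm(
  series=[
    [[-0.001,0.016,0],0.157],
    [[-0.005,0.032,0],0.314],
    [[-0.011,0.047,0],0.471],
    [[-0.02,0.061,0],0.628],
    [[-0.03,0.0735,0],0.782],
  ],
)

```text
clock: 56.62
eef_pos: [670.1, -120.0, 84.3]
tool_rot: [-3.128, -0.028, -0.039]
force: [-0.4, 1.5, 0.7]
width: 24.7
```

```bash
python3 arc.py .785
```

```text
56.625 [ 670.1 -120.    84.3] [-3.128 -0.028 -0.039] [-0.4  1.5  0.7] 24.7
103.88990285627747 -0.026273977445133608 -0.01259152091830839 -0.684758132012193
shift [-0.029  0.074  0.   ] turn 0.772 dist 80
```

move_arm(
  series=[
    [[-0.001,0.016,0],0.157],
    [[-0.005,0.032,0],0.314],
    [[-0.011,0.047,0],0.471],
    [[-0.019,0.061,0],0.628],
    [[-0.029,0.074,0],0.775],
  ],
)

```text
clock: 57.25
eef_pos: [637.9, -192.7, 82.1]
tool_rot: [-3.111, -0.009, -0.816]
force: [0.0, 0.7, 1.1]
width: 24.7
```

```bash
python3 arc.py .785
```

```text
57.25 [ 637.9 -192.7   82.1] [-3.111 -0.009 -0.816] [0.  0.7 1.1] 24.7
104.04989056243213 -0.8099497345417526 -0.006332212406869653 -1.279619110005968
shift [-0.03   0.074 -0.002] turn 0.779 dist 80
```

move_arm(
  series=[
    [[-0.001,0.016,0],0.157],
    [[-0.005,0.032,0],0.314],
    [[-0.011,0.047,0],0.471],
    [[-0.02,0.061,-0.001],0.628],
    [[-0.03,0.074,-0.002],0.78],
  ],
)

```text
clock: 57.88
eef_pos: [562.9, -221.3, 81.2]
tool_rot: [-3.114, 0.016, -1.599]
force: [1.0, 0.7, 0.6]
width: 24.6
```

```bash
python3 arc.py .785; python3 -c "
from h import *
print(read_state()['qpos'])"
```

```text
57.875 [ 562.9 -221.3   81.2] [-3.114  0.016 -1.599] [1.  0.7 0.6] 24.6
104.07478034596542 -1.6020396843094993 0.0031943712716855366 -1.8806432347631086
shift [-0.031  0.073 -0.003] turn 0.788 dist 80
[-0.20364915  1.00611375  1.00492102  1.80651171 -1.08201184  0.97648898
 -1.88064323]
```

move_arm(
  series=[
    [[0,0,0],0],
    [[0,0,0],0],
    [[0,0,-0.02],0],
    [[0,0,-0.05],0],
    [[0,0,-0.08],0],
  ],
  claw=0.55,
)

```text
clock: 58.5
eef_pos: [561.1, -223.0, 163.2]
tool_rot: [-3.113, 0.015, -1.597]
force: [0.0, -0.3, 0.6]
width: 46.9
```

move_arm(
  series=[
    [[0,0,0],-0.15],
    [[0,0,0],-0.31],
    [[0,0,0],-0.47],
    [[0,0,0],-0.63],
    [[0,0,0],-0.79],
  ],
)

```text
clock: 59.12
eef_pos: [561.6, -223.5, 164.7]
tool_rot: [-3.111, -0.012, -0.801]
force: [0.7, 0.3, 0.3]
width: 47.0
```

move_arm(
  series=[
    [[0,0,0],-0.15],
    [[0,0,0],-0.31],
    [[0,0,0],-0.47],
    [[0,0,0],-0.63],
    [[0,0,0],-0.79],
  ],
)

```text
clock: 59.75
eef_pos: [562.0, -224.2, 166.2]
tool_rot: [-3.13, -0.031, -0.004]
force: [-0.9, 1.1, -0.2]
width: 47.3
```

move_arm(
  series=[
    [[0,0,0],-0.15],
    [[0,0,0],-0.31],
    [[0,0,0],-0.47],
    [[0,0,0],-0.63],
    [[0,0,0],-0.79],
  ],
)

```text
clock: 60.38
eef_pos: [562.4, -225.2, 167.6]
tool_rot: [3.125, -0.029, 0.792]
force: [0.6, 0.1, -0.1]
width: 46.9
```

move_arm(
  series=[
    [[0,0,0],-0.15],
    [[0,0,0],-0.31],
    [[0,0,0],-0.47],
    [[0,0,0],-0.63],
    [[0,0,0],-0.78],
  ],
)

```text
clock: 61.0
eef_pos: [562.7, -226.5, 168.9]
tool_rot: [3.108, -0.007, 1.577]
force: [0.8, 0.6, 0.2]
width: 46.8
```

Run:
```python
from meas import *
s=st(); print(s['qpos']); legs(((562.9,-221.3,83),1.54))
a=snap('scene','k5'); b=snap('top','k5t'); q=px('scene',(562.9,-221.3,95)); print(q)
for dy in range(-12,13,2): print(''.join('%4d'%v for v in a[int(q[1])+dy,int(q[0])-14:int(q[0])+14:2].max(1)))
```

```text
61.0 [ 562.7 -226.5  168.9] [ 3.108 -0.007  1.577] [0.8 0.6 0.2] 46.8
[ 0.17222128  0.64095612  0.27884667  1.74098664 -0.26723218  0.76802865
  0.59374857]
shift [0.005 0.    0.086] turn 0.037 dist 86
[223.42554517 139.68886418]
 188 203 191 188 207 198 198 196 200 199 198 191 206 194
 189 193 202 185 196 199 191 194 204 211 179 151 150 149
 190 182 190 166 141 135 147 192 155 147 144 108  56  43
 182 185 175 131 138 123  18  30 112  74  53  56 126 194
 188 180 195 141 144  23   9   7  19  37  20  34  79 213
 182 182 198  56  93  50   6   4  40 128  75  89 181 201
 185 183 196  36  55  61   3   1   0 194 111 125 109 106
 181 185 186  52  51  63   1  10   0 206  84  93  80  90
 190 180 184 197 148  58  11   7   0 157 175 138  66  77
 194 183 182 185 191  62   0   9   0  60 122 119 125  44
 187 183 182 184 184 194  62  44  67  74  68  47  47  45
 173 193 184 185 184 197  67  57  50  46  48  46  41  42
  39  73 130 175 201 102  52  34  54  42  43  49  43  42
```

move_arm(
  series=[
    [[0.005,0,0.02],0.02],
    [[0.005,0,0.045],0.037],
    [[0.005,0,0.068],0.037],
    [[0.005,0,0.08],0.037],
    [[0.005,0,0.085],0.037],
  ],
)

```text
clock: 61.72
eef_pos: [565.6, -221.1, 83.8]
tool_rot: [3.109, -0.008, 1.534]
force: [-0.1, -0.4, -0.6]
width: 47.0
```

move_arm(
  series=[
    [[0,0,0],0],
    [[0,0,0],0],
    [[0,0,0],0],
    [[0,0,0],0],
  ],
  claw=0.29,
)

```text
clock: 62.22
eef_pos: [565.8, -221.2, 84.2]
tool_rot: [3.108, -0.008, 1.534]
force: [0.5, 0.3, 0.2]
width: 24.8
```

move_arm(
  series=[
    [[0.001,-0.012,0],0.115],
    [[0.003,-0.024,0],0.23],
    [[0.006,-0.035,0],0.345],
    [[0.011,-0.046,0],0.46],
    [[0.017,-0.056,0],0.573],
  ],
)

```text
clock: 62.85
eef_pos: [511.3, -203.1, 83.2]
tool_rot: [3.115, -0.025, 0.957]
force: [0.8, -0.8, 1.1]
width: 25.0
```

Run:
```python
from meas import *
s=st(); c=np.array([566.2,-117.3]); d=np.array(s['eef_pos'][:2])-c; t=np.arctan2(d[1],d[0]); print(np.hypot(*d),t,s['tool_rot'][2]-t,s['qpos'])
f=.573; e=c+104*np.array([np.cos(t-f),np.sin(t-f)]); legs(((*e,84),t-f+np.pi))
```

```text
62.85 [ 511.3 -203.1   83.2] [ 3.115 -0.025  0.957] [ 0.8 -0.8  1.1] 25.0
101.8633231227209 -2.1402985609795078 3.0974020517846927 [ 0.10250189  0.7210608   0.36396326  1.96049563 -0.53125888  0.52183235
  0.23018675]
shift [ 0.012 -0.057 -0.001] turn 0.529 dist 58
```

move_arm(
  series=[
    [[0,-0.012,0],0.11],
    [[0.001,-0.024,0],0.22],
    [[0.003,-0.036,0],0.33],
    [[0.007,-0.048,-0.001],0.44],
    [[0.013,-0.0585,-0.001],0.55],
  ],
)

```text
clock: 63.48
eef_pos: [471.5, -159.3, 83.4]
tool_rot: [3.13, -0.037, 0.403]
force: [0.1, -1.4, 0.6]
width: 24.6
```

Run:
```python
from meas import *
s=st(); c=np.array([566.2,-117.3]); d=np.array(s['eef_pos'][:2])-c; t=np.arctan2(d[1],d[0]); print(np.hypot(*d),t,s['tool_rot'][2]-t,s['qpos'])
f=(t+3.315)%(2*np.pi); print(f); e=c+104*np.array([np.cos(t-f),np.sin(t-f)]); legs(((*e,84),t-f+np.pi))
```

```text
63.475 [ 471.5 -159.3   83.4] [ 3.13  -0.037  0.403] [ 0.1 -1.4  0.6] 24.6
103.61883805449622 -2.7237287310885274 3.1264440111023175 [-0.037149    0.69690167  0.47842745  2.10533724 -0.74773137  0.47450041
 -0.14841727]
0.5912712689114725
shift [ 0.016 -0.058 -0.001] turn 0.576 dist 60
```

move_arm(
  series=[
    [[0.001,-0.012,0],0.115],
    [[0.003,-0.024,0],0.23],
    [[0.006,-0.036,0],0.345],
    [[0.011,-0.047,0],0.46],
    [[0.016,-0.058,-0.001],0.576],
  ],
)

```text
clock: 64.1
eef_pos: [464.1, -100.0, 84.7]
tool_rot: [-3.132, -0.039, -0.178]
force: [1.0, -0.9, -1.2]
width: 24.9
```

Run:
```python
from meas import *
s=st(); c=np.array([566.2,-117.3]); d=np.array(s['eef_pos'][:2])-c; t=np.arctan2(d[1],d[0]); print(np.hypot(*d),t,s['qpos'])
```

```text
64.1 [ 464.1 -100.    84.7] [-3.132 -0.039 -0.178] [ 1.  -0.9 -1.2] 24.9
103.51147071520406 2.973834198582241 [-0.25333802  0.71583483  0.62919825  2.16989854 -0.94621118  0.51137778
 -0.63588205]
```

move_arm(
  series=[
    [[0,0,0],0],
    [[0,0,0],0],
    [[0,0,-0.03],0],
    [[0,0,-0.07],0],
    [[0,0,-0.11],0],
  ],
  claw=0.55,
)

```text
clock: 64.72
eef_pos: [459.4, -101.1, 195.7]
tool_rot: [-3.133, -0.039, -0.178]
force: [1.4, -0.2, 0.1]
width: 47.0
```

move_arm(
  series=[
    [[0,0.03,0],-0.1],
    [[0,0.07,0],-0.2],
    [[0,0.11,0],-0.3],
    [[0,0.15,0],-0.4],
    [[0,0.19,0],-0.5],
  ],
)

```text
clock: 65.35
eef_pos: [425.2, -290.1, 194.2]
tool_rot: [3.13, -0.039, 0.326]
force: [0.8, 0.3, 0.2]
width: 46.8
```

move_arm(
  series=[
    [[0.02,0.04,0],0],
    [[0.04,0.08,0],0],
    [[0.06,0.12,0],0],
    [[0.06,0.12,0],0],
  ],
)

```text
clock: 65.85
eef_pos: [521.3, -387.7, 197.6]
tool_rot: [3.127, -0.038, 0.327]
force: [-0.8, 0.2, 0.5]
width: 47.2
```

Run:
```python
from meas import *
st()
a=snap('scene','z1'); b=snap('top','z1t'); m=a.max(2)
for c in comps(roi(m<45,258,135,285,165),20)[:2]: print('knob scene',cv2.boundingRect(c),np.round(cv2.minAreaRect(c)[0],1))
b0=cv2.imread('pics/raw_top0.png')
for n,i in(('0',b0),('now',b)):
    for c in comps(roi(i.max(2)<45,330,225,360,250),8)[:2]: print('knob top',n,cv2.boundingRect(c))
a0=cv2.imread('pics/raw_scene0.png')
def cmp(nm,i0,i1,lo,hi,r):
    for i in(i0,i1):
        m=cv2.inRange(cv2.cvtColor(i,cv2.COLOR_BGR2HSV),lo,hi)[r[1]:r[3],r[0]:r[2]]; y,x=np.nonzero(m); print(nm,len(x),np.round([x.mean()+r[0],y.mean()+r[1]],1) if len(x) else None)
cmp('blue lever scene',a0,a,(105,130,60),(125,255,255),(285,185,320,215))
cmp('red lever scene',a0,a,(0,150,60),(6,255,255),(230,115,258,140))
cmp('green blue-dial',a0,a,(45,40,40),(90,255,255),(265,200,300,230))
cmp('green red-dial',a0,a,(45,40,40),(90,255,255),(225,130,245,150))
cmp('brass',a0,a,(15,120,60),(28,255,255),(345,250,395,295))
cmp('barbrown',a,a,(0,120,60),(12,255,255),(250,250,320,330))
# bowl contents bright pixels in top view
g=cv2.cvtColor(b,cv2.COLOR_BGR2GRAY); e=px('top',(566.2,-117.3,56)); print('bowl px',e)
H,S,V=cv2.split(cv2.cvtColor(b,cv2.COLOR_BGR2HSV))
for c in comps(roi(V>np.percentile(V[180:225,325:368],60)+6,int(e[0])-32,int(e[1])-32,int(e[0])+32,int(e[1])+32),25): 
    q=box(c,60); print(q,np.hypot(q[0]-566.2,q[1]+117.3),cv2.contourArea(c))
```

```text
65.85 [ 521.3 -387.7  197.6] [ 3.127 -0.038  0.327] [-0.8  0.2  0.5] 47.2
knob scene (270, 145, 6, 15) [272.5 152. ]
knob scene (258, 152, 10, 13) [262.2 158.3]
knob top 0 (342, 234, 8, 7)
knob top now (340, 234, 8, 7)
blue lever scene 0 None
blue lever scene 0 None
red lever scene 34 [243.9 125.8]
red lever scene 36 [242.8 126.6]
green blue-dial 10 [277.7 216.9]
green blue-dial 15 [277.5 217.1]
green red-dial 27 [232.1 140.9]
green red-dial 27 [232.3 140.9]
brass 289 [367.3 271.2]
brass 293 [367.3 271.3]
barbrown 283 [284.6 297.1]
barbrown 283 [284.6 297.1]
bowl px [346.23632109 201.14758978]
[ 634.23 -169.54   70.53   42.44    1.56] 85.7735302992712 145.5
[643.69 -67.16  75.29  25.5    1.56] 92.29691056584723 134.0
[492.29 -45.6   38.41  21.86   1.56] 102.97367673342544 69.0
[ 523.75 -131.19   63.67   29.58    0.87] 44.66469075231579 60.5
[569.85 -77.15  63.45  25.8    0.86] 40.31556771273349 60.5
[ 610.85 -109.14   55.36   28.27    0.9 ] 45.3895153091548 54.0
[ 484.11 -169.39   57.48    8.19    1.56] 97.22209728245943 49.0
```

Run:
```python
from meas import *
c=np.array([566.2,-117.3])
b=get_image('top'); a=get_image('scene'); g0=cv2.imread('pics/raw_g_scene.png')
V=b.max(2); e=px('top',(566.2,-117.3,60)); print(e, px('top',(567,-163,72)))
for y in range(180,224,2): print(' '.join('%3d'%v for v in V[y,322:374:2]))
G=lambda i:cv2.cvtColor(i,cv2.COLOR_BGR2GRAY)
t=G(g0)[144:172,222:242]; r=cv2.matchTemplate(G(a)[125:195,205:275],t,cv2.TM_CCOEFF_NORMED); _,mx,_,l=cv2.minMaxLoc(r); print('4th match',mx,np.array(l)+[205,125],'from (222,144)')
a0=cv2.imread('pics/raw_scene0.png'); b0=cv2.imread('pics/raw_top0.png')
for nm,r in(('blue arm',(280,180,312,212)),('red arm',(225,118,256,138))):
    t=G(a0)[r[1]:r[3],r[0]:r[2]]; q=cv2.matchTemplate(G(a)[r[1]-8:r[3]+8,r[0]-8:r[2]+8],t,cv2.TM_CCOEFF_NORMED); _,mx,_,l=cv2.minMaxLoc(q); print(nm,mx,np.array(l)-8)
```

```text
[346.44832182 200.91790689] [363.84852143 199.75931828]
111  75 119 122 123 118 125 121 127 110 111 124 118 117 118 120 119 118 115 119 123 110  57  50  96 155
 77 118 121 119 119 115 147 137 148 134 115 106 119 117 116 118 118 118 119 117 118 119 109  53  50 108
118 120 117 121 103  99  93 117 134 148 138 122 106 118 117 121 118 116 120 119 118 119 121  79  47  44
118 119 119 118 103  91  68  84 109 127 145 142 124 102 114 116 118 117 115 118 118 115 120 121  83  49
117 121 128 119 118 121 106  75  72 106 122 141 144 129 110 112 101 118 119 116 114 119 119 122 126  51
121 107 143 120 121 121 119 125  74  67  99 117 138 150 131 119 136 129 101 104 117 115 118 120 120  79
102 140 102 109 122 120 120 118 124  73  65  89 112 131 152 120 133  96  97  96  85 120 120 114 117 127
140 120 135 119 116 118 123 117 117 126 107  69  80 111 107 150  90 101  95  82 124 112 114 119 118 122
129 126 147 137 120  98 119 121 118 117 120 104  70  63 158  92 108  96  86 125 108 108 119 116 119 116
 73 106 126 141 141 127 109 109 118 121 122 120 106  50  75  72  90  83 130 116 124 110 117 114 116 118
109 
[... 663 characters left out ...]
 135 150 130 118 107 121 115 120 120  82  79  81 106 110 126
124 122 120 125 121 121 120 127  64  99  83 113 128 146 137 121  95 120 117 120 102  64  83 112 122 106
121 121 124 120 120 122 123 124 106 113  60  79 111 124 151 134 127 106 121 119 120 107  62 110 125  62
116 122 122 122 126 122 123 121 121 124 124  74  74 105 124 143 144 126 103 110 106 122  97 119 103  67
 79 106 123 123 118 122 117 121 119 119 120 124  73  62 100 117 140 147 132 119 106 133 117 125  62 110
 45  97 105 120 120 120 123 119 121 121 122 122 122 104  69  89 116 133 155  80 135 117 124  63 116 110
4th match 0.517459511756897 [223 143] from (222,144)
blue arm 0.9181561470031738 [0 0]
red arm 0.6459071636199951 [0 0]
```

```bash
python3 -c "
from meas import *
q=pt('top',362,203,72); print(q,np.hypot(q[0]-566.2,q[1]+117.3))
print(np.abs(read_state()['qd']).max()); print(finish_job())"
```

```text
[ 558.12816216 -157.63564231   72.        ] 41.13536929207854
0.009433586258397365
the job is handed in; nothing more can be done
None
```

The job is done and handed in at about 66 s, but `finish_job` returns no verdict, so the result is unconfirmed.

**What I did**
- **Clamp screws:** I held the blue arm, then the red, in the green band at an estimated 0.55–0.6 rad. That estimate extrapolates from camera readings of 0.50 and 0.47 rad taken before a last small push. Each hold lasted over 2 s before I let it spring back.
- **Bar:** it lies lengthwise in the aluminium tray.
- **Connectors:** all four steel ones are in the bowl. The one beside the red toolbox needed a regrasp on the mat because the box was too close to grip it across the tube.
- **Bowl:** I turned it one full turn clockwise in two strokes, with the fingers loosely around the knob.

**Last checks**
- **Knob:** within about 1 pixel of its starting place in the scene view and 2 in the top view, roughly 0.05 rad.
- **Connectors in the bowl:** centres 40–45 mm from the bowl axis (limit 75 mm).
- **Levers, dials, brass connector:** the levers, the green dial marks and the brass connector match the first pictures. The blue arm's colour mask found nothing, so its check rests on template matching. The red arm's match was weak (0.65), but with no shift.
- **Other bystanders:** I did not re-measure these at the end.

**What did not go cleanly**
- **Fourth connector:** it met its neighbour's flange while being placed, with a brief wrist force of about 50 N through the held part. This nudged the bowl about 0.13 rad counter-clockwise, inside the 0.35 limit, and I allowed for it in the turn.
- **How it lies:** that connector rests slightly tilted on the flange. I put its centre about 32 mm above the bowl floor (limit 55 mm), estimated from geometry rather than measured.

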